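# Nest the measuring pans in the pan well, wind it down and shut it

## Task

Put the bakery's measuring pans away: slide the blue cover of the pan well right back, then nest all the measuring pans that are out, upright and one inside the other from largest to smallest, in the middle of the lift plate, with their handles fanned well apart so that every pan sits right down. Then push the spokes of the star handle round counter-clockwise, one after another, until the plate is wound down to its stop, and at last slide the cover fully shut over the nest; leave the other things on the bench alone.

Things in the scene. Friction and masses are not known exactly. Their poses are not given: they have to be found in the camera images.
- unit: The pan-well unit, a fixed steel and white appliance. Origin on the bench under the centre of the square well; x points away from the robot towards the rear deck, y left, z up. Well 230 x 230 mm inside, walls 12 mm, rim 110 mm above the bench. On its right (-y) the gear box, 235 x 235 mm, 100 mm tall, carries the star handle. The rear deck is 110 mm tall.
- guard (a point): Middle of the straight near edge of the fixed yellow guard plate over the far part of the star handle; the edge runs 235 mm along unit y, 46 mm beyond the hub axis in unit x. Plate underside 158 mm, top 164 mm above the bench. Spokes pass beneath it; from above they can be pushed only on the robot's side of this edge.
- plate (a point): Centre of the top face of the dark lift plate (224 x 224 mm, with a thin white circle 108 mm across) in the well; axes as the unit's. 95 mm above the bench with the star handle at 0, 12.5 mm lower per radian of the star handle, 20 mm when right down. Driven by the star handle only; stays where it is left.
- hub (a point): Centre of the star handle, on its upright axis at the height of its spokes' centre lines: 130 mm above the bench, 30 mm above the gear box. Hub 48 mm across, top (red button) 32 mm above this point. Four level round spokes 14 mm thick, 90 degrees apart, 104 mm long from the axis, with black end balls 24 mm across. At joint value 0 the spokes lie along unit +x, +y, -x, -y.
- star (a joint): Angle of the star handle, rad, counter-clockwise seen from above (the spoke nearest the robot moves to the robot's right); 0 to 6.0. Turning it this way lowers the lift plate; 6.0 is the stop, plate right down. Starts at 0 to 0.8. Stiff: 0.4 N m plus 0.12 N m per rad/s (5 to 7 N at 85 mm from the axis), no spring.
- cover (a joint): Position of the flat blue cover (250 x 252 x 5 mm, underside 112 mm above the bench) on its slide, m: 0 = right back on the rear deck, well open; 0.24 = shut. Grows towards the robot (unit -x). Slides with about 2 N, stays where it is left. Starts part shut.
- cover_handle (a point): Centre of the white bar on the cover, near its front edge: 100 mm long along unit y, 14 mm thick, 14 mm tall, centre 147 mm and top 154 mm above the bench, 23 mm free below it. Its unit x is 0.143 m minus the cover's joint value.
- pan_a_center (a point): Centre, half-way up, of the aluminium measuring pan with the blue handle (largest of the set of four): round cup 104 mm across at the rim (94 mm at the bottom), 46 mm tall, wall 3 mm, floor 4 mm; x points along the handle, z up; about 170 g. May be absent. Any smaller pan nests in any larger one, floor on floor.
- pan_a_grip (a point): Point to grip on that pan's straight blue handle: 78 mm from the cup's axis, half-way up the handle, 48 mm above the pan's underside. Handle level, 14 mm wide, 16 mm tall, ends 102 mm from the axis. Nested, it passes 2 mm above the next larger pan's rim, so handles pointing the same way would foul each other and hold the pan up.
- pan_b_center (a point): Centre, half-way up, of the aluminium measuring pan with the green handle (second largest of the set of four): round cup 88 mm across at the rim (78 mm at the bottom), 50 mm tall, wall 3 mm, floor 4 mm; x points along the handle, z up; about 145 g. May be absent. Any smaller pan nests in any larger one, floor on floor.
- pan_b_grip (a point): Point to grip on that pan's straight green handle: 78 mm from the cup's axis, half-way up the handle, 52 mm above the pan's underside. Handle level, 14 mm wide, 16 mm tall, ends 102 mm from the axis. Nested, it passes 2 mm above the next larger pan's rim, so handles pointing the same way would foul each other and hold the pan up.
- pan_c_center (a point): Centre, half-way up, of the aluminium measuring pan with the yellow handle (third largest of the set of four): round cup 72 mm across at the rim (62 mm at the bottom), 54 mm tall, wall 3 mm, floor 4 mm; x points along the handle, z up; about 120 g. May be absent. Any smaller pan nests in any larger one, floor on floor.
- pan_c_grip (a point): Point to grip on that pan's straight yellow handle: 78 mm from the cup's axis, half-way up the handle, 56 mm above the pan's underside. Handle level, 14 mm wide, 16 mm tall, ends 102 mm from the axis. Nested, it passes 2 mm above the next larger pan's rim, so handles pointing the same way would foul each other and hold the pan up.
- pan_d_center (a point): Centre, half-way up, of the aluminium measuring pan with the red handle (smallest of the set of four): round cup 56 mm across at the rim (46 mm at the bottom), 58 mm tall, wall 3 mm, floor 4 mm; x points along the handle, z up; about 95 g. May be absent. Any smaller pan nests in any larger one, floor on floor.
- pan_d_grip (a point): Point to grip on that pan's straight red handle: 78 mm from the cup's axis, half-way up the handle, 60 mm above the pan's underside. Handle level, 14 mm wide, 16 mm tall, ends 102 mm from the axis. Nested, it passes 2 mm above the next larger pan's rim, so handles pointing the same way would foul each other and hold the pan up.
- tin_ring: Bystander: stainless pastry ring, 90 mm across, 45 mm tall, standing among the pans; origin at the centre of its underside. Leave it alone.
- scraper: Bystander: flat white plastic scraper, 110 x 150 x 6 mm; origin at the centre of its underside. Leave it alone.
- spatula: Bystander: palette knife with a wooden handle lying flat, 230 mm long; leave it alone.
- jar: Bystander: glass jar, 72 mm across, 110 mm tall; origin at the centre of its underside. Leave it alone.
- syrup: Bystander: amber bottle, 60 mm across, 170 mm tall; origin at the centre of its underside. Leave it alone.
Not all that is in view belongs to the job. Leave any purple look-alike of the part that bears pan_b_center alone.

How it is judged:
By the outcome, as a careful person would: the job done as asked, in the order asked, and still so for the second after the job is handed in, with the robot touching nothing.
Of pan_a, pan_b, pan_c, pan_d only 3 to 4 are there at a start; the rules pass over those that are not, and their reading is None.
At some moment in a run one of pan_a, pan_b, pan_c, pan_d may be knocked a few centimetres aside while the robot is not near it.
It also fails if it takes over 208 s, if anything falls off the work surface, if the arm or the gripper's body presses on something with over 40 N, if the wrist force passes 120 N, or if a joint passes its speed limit or range.

## Robot

A 6-joint arm with a two-finger parallel gripper is mounted at the origin on the work surface. World frame = base frame: x ahead of the robot, y to its left, z up, the work surface at z = 0. Lengths are in m, angles in rad, forces in N, time in s.
With the tool pointing down it reaches from about 0.375 to 0.975 m from the base axis. Payload 3.8 kg.
Tool frame: the origin (TCP) lies midway between the tips of the shut fingers; the grasp point (between the pads) lies 19 mm behind it; z points along the fingers, y is the direction in which the jaws open and shut (so a half turn about z gives the same grasp; the last joint's range is limited). The gripper opens to 85 mm and grips with 20 to 120 N. Pads are 22 mm wide; open, the fingers measure 114 mm over their backs; the gripper's body (76 mm by 85 mm) begins 54 mm behind the grasp point. The pads swing forward as they close: fully open they stand 13 mm farther back than shut.
Start: joints at [1.16, 0.264, 1.604, -0, 1.274, -0.037], TCP at [0.246, 0.628, 0.231] pointing down, gripper open.
Joint ranges: [-2.63, 2.63], [-0.94, 2.18], [0.31, 2.57], [-1.31, 4.45], [0, 2.66], [-2.55, 2.55]. Speed limits (rad/s): [2.57, 2.57, 3.14, 3.14, 3.14, 3.14].

## Interface

Orientations are given as a rotation vector (axis times angle).
In Python, from workcell import bot gives the robot as it stands.
- The arm moves only by the tool arm_command, never from a script. Its argument "targets" is text: rows parted by semicolons, each of 7 numbers parted by spaces: the shift along the tool's x, y, z in mm, then the turn, a rotation vector about the tool's x, y, z in degrees, then the opening, from 0 (shut) to 1 (fully open). A call has 1 to 10 rows; each row is the pose to reach, as a shift and turn from the pose commanded when the call began, along the tool's axes at that moment; what a row does not reach only later rows make up. A row lasts 1/12 s, in which the tool goes at most 41.7 mm and 7.16 degrees, less where a joint would pass 70% of its speed; a pose out of reach is approached as far as the arm can. A call with a gripper value outside its range is refused whole. The fingers move at their own pace and stop on an object; "newtons" is the grip in N (left out, the last holds). Time passes only in rows, so rows that repeat a pose let the fingers close. It gives the time, the measured TCP pose, the force and the opening at its end, in the units of the state.
- bot.read_state(): the state, without advancing time (a new reading comes with each control period).
- bot.read_camera(name): name is "scene" or "top" or "wrist"; returns (picture, depth): 480x640x3 uint8, blue, green, red; 480x640 float32, m along the optical axis (not along the pixel's ray), 0 where there is no reading.
- bot.camera_params(name): a dict with "fov_y" (degrees; the focal length in pixels is half the picture's height over the tangent of half this angle, whatever the lens; pixels are square), "cx", "cy" (the principal point, pixels), "xyz" and "rotation" of the camera in the world; the wrist camera has in their place "T_tool_cam" (4x4, takes a point from camera to tool coordinates, whose origin is the TCP and whose axes are the flange's). Camera axes: x right, y up, looking along -z (the intrinsics and any distortion apply to the point x, -y, -z); pixel columns grow to the right and rows downward; lengths in m; the calibration is good to about 2 mm. The wrist camera is an equidistant fisheye: a pixel r from the principal point sees the ray r / f radians off the axis. A picture is of the moment at which its call begins: read the wrist's pose just before it. camera_params takes no time and is no camera call.
- bot.finish_job(): hands the job in, once; it reports no verdict.
The state is a dict: "time": time; "q": joint angles; "joint_vel": joint speeds; "joint_torque": joint torques, N m; "tool_pos": TCP position; "tcp_rot": TCP orientation; "wrist_force": force on the tool from outside, world axes, zero at the start; "torque": the same for the moment, N m; "width": opening from 0.0 (shut) to 1.0 (fully open).
Only numpy, scipy, OpenCV 4.12 (cv2) and the standard library are available. Lean on these libraries where they do the work, as an engineer would, in place of code of your own. Each camera call takes 0.05 s, during which the arm holds its last target.

## Working session

There is one attempt and no reset: what is moved stays moved. The work goes in short steps, Python scripts to look and compute and a tool call to move; the robot and the scene stay as the last step left them, time stands still between calls to the robot, and variables do not carry over. Pictures are saved under pics/ and viewed, and the job is handed in when it is done.

Besides the shell and the picture viewer there is one more tool, called after "Emit:" as name(argument=value, ...) on one line, values as JSON. arm_command: Moves the arm, as the interface text tells. Its arguments: {"type":"object","properties":{"targets":{"type":"string"},"newtons":{"type":"number"}},"required":["targets"]}

```bash
mkdir -p pics; ls
cat > h.py <<'E'
import numpy as np, cv2
from workcell import bot
from scipy.spatial.transform import Rotation as R
def snap(n,f):
    im,d=bot.read_camera(n); cv2.imwrite('pics/%s.png'%f,im); np.save('pics/%s.npy'%f,d); return im,d
def pose(c):
    p=bot.camera_params(c); rot=np.array(p['rotation'],float)
    Rm=rot if rot.shape==(3,3) else R.from_rotvec(rot).as_matrix()
    return p,Rm,np.array(p['xyz'])
def pts(c,uv,d):
    # pixel + depth -> world
    p,Rm,t=pose(c); f=240/np.tan(np.radians(p['fov_y'])/2)
    uv=np.atleast_2d(uv).astype(float); d=np.atleast_1d(d)
    v=np.c_[(uv[:,0]-p['cx'])/f*d,-(uv[:,1]-p['cy'])/f*d,-d]
    return v@Rm.T+t
def plane(c,uv,z):
    p,Rm,t=pose(c); w=pts(c,uv,np.ones(len(np.atleast_2d(uv))))-t
    s=(z-t[2])/w[:,2]; return t+w*s[:,None]
E
python3 - <<'E'
from h import *
print(bot.read_state())
for c in ['scene','top','wrist']: print(c,bot.camera_params(c)); snap(c,c+'0')
E
```

```text
pics
{'time': 0.0, 'q': array([ 1.16010714e+00,  2.64739083e-01,  1.60536857e+00, -2.07027631e-05,
        1.27370700e+00, -3.69150214e-02]), 'joint_vel': array([ 0.00062576, -0.00038345,  0.00169169, -0.00150377, -0.00094678,
       -0.00097869]), 'joint_torque': array([ 1.03500341e-03, -5.15120173e+01, -3.67320156e+01,  5.14768669e-05,
        1.27659319e-02, -1.07887493e-05]), 'tool_pos': array([0.24618957, 0.62771814, 0.22997445]), 'tcp_rot': array([-0.58361356, -3.08642365,  0.00340964]), 'wrist_force': array([-0.14015294, -0.04923234,  0.31913399]), 'torque': array([-0.02126949, -0.02306416, -0.00298097]), 'width': 1.0015659174334919}
scene {'fov_y': 49.008552202694794, 'cx': 309.7865399293222, 'cy': 242.82476787224974, 'xyz': array([ 1.32260064, -0.76927239,  0.79571277]), 'rotation': array([0.93997248, 0.41501104, 0.77286075])}
top {'fov_y': 49.15527986024227, 'cx': 333.5823997681609, 'cy': 244.56471923503543, 'xyz': array([ 0.33401977, -0.07128771,  1.37274641]), 'rotation': array([ 0.15357785, -0.12410505, -1.5475136 ])}
wrist {'fov_y': 65.70646984690485, 'cx': 320.80444845726174, 'cy': 236.94185882772837, 'T_tool_cam': array([[-7.82143807e-04,  9.61496564e-01,  2.74815840e-01,
         7.01838106e-02],
       [ 9.99998582e-01,  3.42149978e-04,  1.64898308e-03,
         1.15281071e-03],
       [ 1.49146333e-03,  2.74816740e-01, -9.61495468e-01,
        -1.42813282e-01],
       [ 0.00000000e+00,  0.00000000e+00,  0.00000000e+00,
         1.00000000e+00]])}
```

View pics/scene0.png

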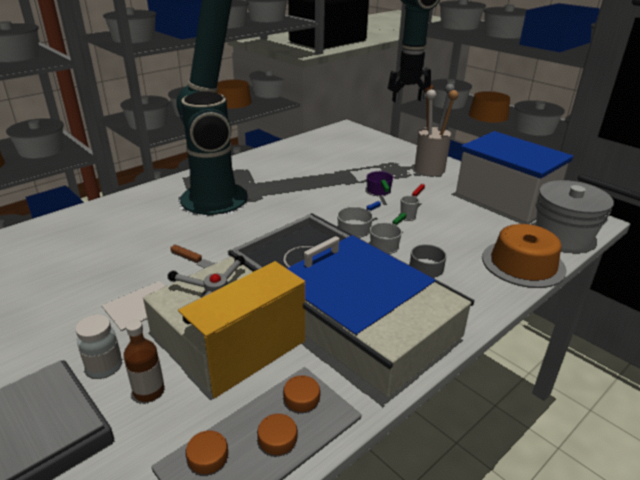

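View pics/top0.png

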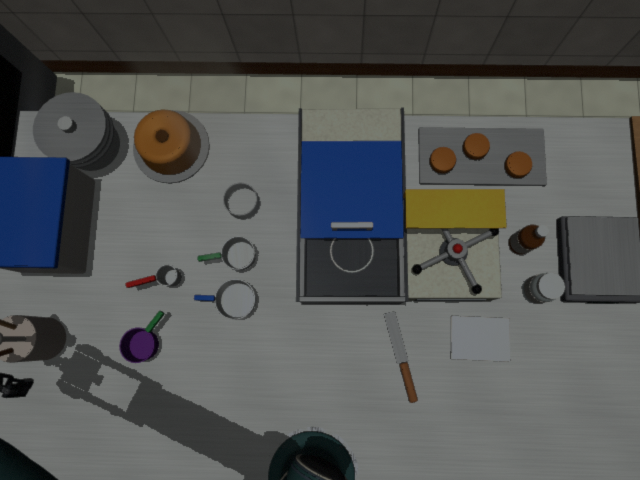

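View pics/wrist0.png

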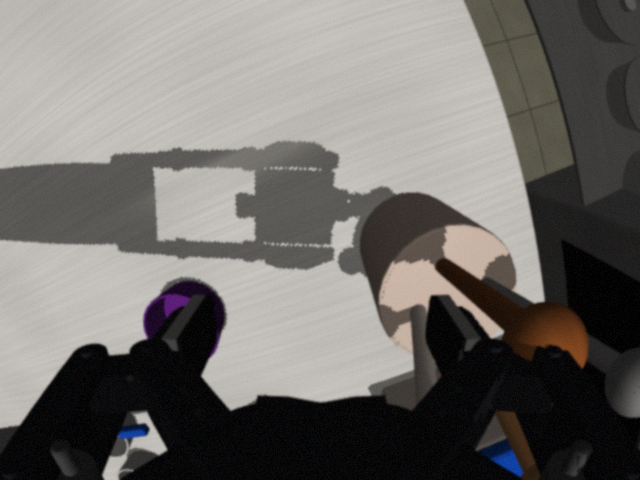

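Three pans are out: blue (238,299), green (239,254) and red (168,275). The purple one at (140,345) is the look-alike, yellow is absent, and the ring is at (241,200). I'll measure these from the top view.

```bash
cat >> h.py <<'E'
def world_map(c,d):
    u,v=np.meshgrid(np.arange(640),np.arange(480))
    return pts(c,np.c_[u.ravel(),v.ravel()],d.ravel()).reshape(480,640,3)
HUES={'blue':(105,130),'green':(45,80),'red':(0,6),'yellow':(22,35)}
HZ={'blue':.056,'green':.060,'red':.068}; GZ={'blue':.048,'green':.052,'red':.060}
def hmask(im,col,box):
    hsv=cv2.cvtColor(im,cv2.COLOR_BGR2HSV); lo,hi=HUES[col]
    m=cv2.inRange(hsv,(lo,130,50),(hi,255,255))
    if col=='red': m|=cv2.inRange(hsv,(174,130,50),(180,255,255))
    k=np.zeros_like(m); k[box[1]:box[3],box[0]:box[2]]=1
    m=m*k
    n,l,s,_=cv2.connectedComponentsWithStats(m)
    i=1+np.argmax(s[1:,4]); return (l==i)
E
python3 - <<'E'
from h import *
im=cv2.imread('pics/top0.png'); d=np.load('pics/top0.npy'); W=world_map('top',d)
print('bench z',np.median(W[380:420,250:330,2]))
for col,box,ctr,rim,rr in [('blue',(185,280,220,320),(238,299),.046,.052),('green',(190,245,224,266),(239,254),.050,.044),('red',(120,265,160,292),(168,275),.058,.028)]:
    m=hmask(im,col,box); vu=np.argwhere(m); P=plane('top',vu[:,::-1],HZ[col])
    c=P.mean(0); e=np.linalg.svd((P-c)[:,:2])[2][0]; s=(P-c)[:,:2]@e
    # rim circle from depth
    u0,v0=ctr; sub=W[v0-30:v0+30,u0-30:u0+30].reshape(-1,3)
    q=sub[(sub[:,2]>rim-.012)&(sub[:,2]<rim+.006)]
    (x,y),r=cv2.minEnclosingCircle(q[:,:2].astype(np.float32))
    f=(c[:2]-[x,y]); print(col,len(vu),'hc',c.round(4),'len',np.ptp(s).round(3),'dir',np.degrees(np.arctan2(*f[::-1])).round(1),'svd',np.degrees(np.arctan2(e[1],e[0])).round(1),'circ',round(x,4),round(y,4),round(r,4),'dist',np.linalg.norm(f).round(4), 'handle z depth',np.median(W[m][:,2]).round(4))
# unit
for name,uv in [('deck',(350,122)),('cover',(350,190)),('plate',(350,270)),('gear',(430,285)),('guard',(455,210)),('bar',(352,226)),('hub',(457,249)),('rim',(350,299))]:
    print(name,W[uv[1],uv[0]].round(4))
def corner(uv,z): print(uv,z,plane('top',uv,z).round(4)[0])
for uv in [(332,226),(373,226)]: corner(uv,.154)
for uv in [(495,233),(417,269),(477,289),]: corner(uv,.130)
corner((457,249),.162); corner((352,252),.095)
corner((405,227),.164);corner((506,227),.164)
corner((299,300),.110);corner((405,300),.110);corner((302,140),.117);corner((402,140),.117)
E
python3 - <<'E'
import cv2
im=cv2.imread('pics/top0.png')
cv2.imwrite('pics/crop1.png',cv2.resize(im[100:310,290:510],None,fx=3.5,fy=2.8*1.25/1.25*1))
cv2.imwrite('pics/crop1.png',cv2.resize(im[110:310,290:510],None,fx=3,fy=3,interpolation=cv2.INTER_CUBIC))
cv2.imwrite('pics/crop2.png',cv2.resize(im[180:370,110:270],None,fx=3,fy=3,interpolation=cv2.INTER_CUBIC))
E
```

```text
bench z 0.0005299979434491009
blue 97 hc [0.4284 0.2791 0.056 ] len 0.05 dir 99.3 svd -92.8 circ 0.4411 0.2019 0.0647 dist 0.0782 handle z depth 0.056
green 15 hc [0.5281 0.2933 0.06  ] len 0.012 dir 88.0 svd -52.6 circ 0.5252 0.2079 0.0655 dist 0.0854 handle z depth 0.0609
red 149 hc [0.4658 0.4395 0.068 ] len 0.075 dir 97.2 svd -73.5 circ 0.4752 0.3654 0.0857 dist 0.0748 handle z depth 0.0684
deck [ 0.8789 -0.0806  0.1085]
cover [ 0.6971 -0.0832  0.1158]
plate [ 0.5002 -0.0864  0.0938]
gear [ 0.4662 -0.2804  0.1012]
guard [ 0.639  -0.3318  0.1605]
bar [ 0.5968 -0.0888  0.1582]
hub [ 0.5445 -0.3334  0.1657]
rim [ 0.428  -0.0872  0.1107]
(332, 226) 0.154 [ 0.5969 -0.0414  0.154 ]
(373, 226) 0.154 [ 0.5985 -0.1386  0.154 ]
(495, 233) 0.13 [ 0.5914 -0.4329  0.13  ]
(417, 269) 0.13 [ 0.5008 -0.2453  0.13  ]
(477, 289) 0.13 [ 0.4558 -0.3861  0.13  ]
(457, 249) 0.162 [ 0.5452 -0.3342  0.162 ]
(352, 252) 0.095 [ 0.5449 -0.0906  0.095 ]
(405, 227) 0.164 [ 0.5952 -0.2132  0.164 ]
(506, 227) 0.164 [ 0.5991 -0.4491  0.164 ]
(299, 300) 0.11 [0.4233 0.0352 0.11  ]
(405, 300) 0.11 [ 0.4282 -0.2189  0.11  ]
(302, 140) 0.117 [0.8255 0.0399 0.117 ]
(402, 140) 0.117 [ 0.829 -0.212  0.117]
```

View pics/crop1.png

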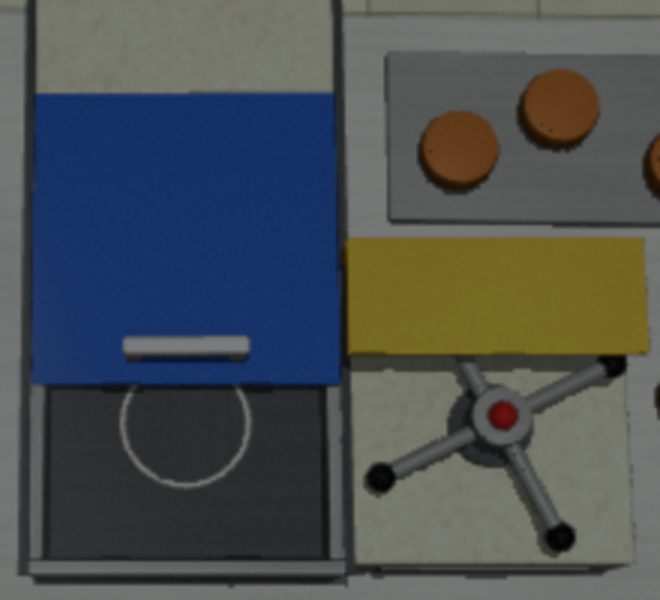

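View pics/crop2.png

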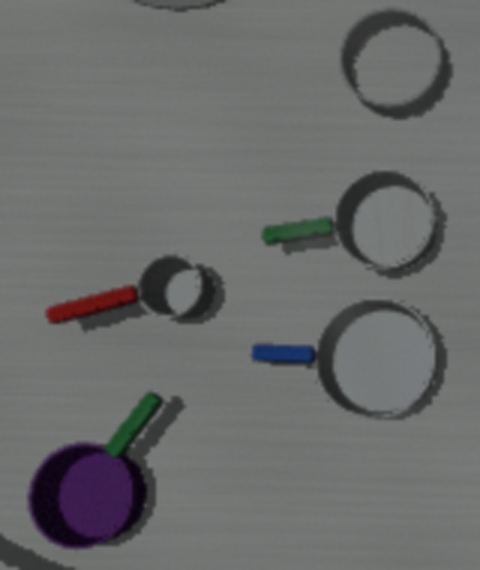

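```bash
cat >> h.py <<'E'
RR={'blue':.052,'green':.044,'red':.028}; RIM={'blue':.046,'green':.050,'red':.058}
def findpan(im,d,col,box,dz=0.,c='top'):
    """handle centroid, cup centre estimated from depth rim; returns axis, grip, dir(deg)"""
    hsv=cv2.cvtColor(im,cv2.COLOR_BGR2HSV); lo,hi=HUES[col]
    m=cv2.inRange(hsv,(lo,70,30),(hi,255,255))
    if col=='red': m|=cv2.inRange(hsv,(172,70,30),(180,255,255))
    k=np.zeros_like(m); k[box[1]:box[3],box[0]:box[2]]=1; m=m*k
    n,l,s,_=cv2.connectedComponentsWithStats(m); m=(l==1+np.argmax(s[1:,4]))
    vu=np.argwhere(m); P=plane(c,vu[:,::-1],HZ[col]+dz)[:,:2]; hc=P.mean(0)
    e=np.linalg.svd(P-hc)[2][0]; s=(P-hc)@e
    W=world_map(c,d); dm=cv2.dilate(m.astype(np.uint8),np.ones((5,5)))>0
    z=W[...,2]; g=(abs(z-RIM[col]-dz)<.006)&~dm&(np.linalg.norm(W[...,:2]-hc,axis=-1)<RR[col]*2+.04)&(d>0)
    q=W[g][:,:2]
    # algebraic circle w/ fixed radius: least squares, robust
    from scipy.optimize import least_squares
    r=RR[col]-.0015
    best=None
    for sg in (1,-1):
        c0=hc+sg*e*(.102+RR[col])/2
        o=least_squares(lambda x:np.linalg.norm(q-x,axis=1)-r,c0,loss='soft_l1',f_scale=.002)
        n_=(abs(np.linalg.norm(q-o.x,axis=1)-r)<.003).sum()
        if best is None or n_>best[0]: best=(n_,o.x)
    cc=best[1]; f=hc-cc; dist=np.linalg.norm(f); e=e*np.sign(e@f)
    a1=np.degrees(np.arctan2(f[1],f[0])); a2=np.degrees(np.arctan2(e[1],e[0]))
    print(col,'n',m.sum(),best[0],len(q),'hc',hc.round(4),'len',np.ptp(s).round(3),'cc',cc.round(4),'dist',dist.round(4),'exp',(.102+RR[col])/2,'ang',a1.round(1),a2.round(1))
    return cc,hc,a1
E
cat > m.py <<'E'
from h import *
im=cv2.imread('pics/top0.png'); d=np.load('pics/top0.npy')
findpan(im,d,'blue',(185,280,222,320));findpan(im,d,'green',(190,240,226,270));findpan(im,d,'red',(110,260,165,295))
hsv=cv2.cvtColor(im,cv2.COLOR_BGR2HSV)
def cen(m,z,box):
    k=np.zeros_like(m);k[box[1]:box[3],box[0]:box[2]]=1;m=m*k
    vu=np.argwhere(m>0); print(len(vu), vu.mean(0)[::-1].round(1), plane('top',vu.mean(0)[::-1],z)[0].round(4)); return vu
cen(cv2.inRange(hsv,(0,130,60),(6,255,255))|cv2.inRange(hsv,(174,130,60),(180,255,255)),.162,(440,235,475,262))
vu=cen(cv2.inRange(hsv,(18,130,60),(35,255,255)),.164,(400,180,515,235))
r=cv2.minAreaRect(plane('top',vu[:,::-1],.164)[:,:2].astype(np.float32)); print('guard',r)
vu=cen(cv2.inRange(hsv,(0,0,110),(180,70,255)),.154,(320,216,385,234))
r=cv2.minAreaRect(plane('top',vu[:,::-1],.154)[:,:2].astype(np.float32)); print('bar',r)
g=cv2.inRange(hsv,(0,0,70),(180,90,255)); vu=cen(g,.09,(322,240,382,280))
q=plane('top',vu[:,::-1],.09)[:,:2]
A=np.c_[2*q,np.ones(len(q))]; s=np.linalg.lstsq(A,(q**2).sum(1),rcond=None)[0]; print('circle',s[:2],np.sqrt(s[2]+s[:2]@s[:2]))
vu=cen(cv2.inRange(hsv,(100,120,50),(130,255,255)),.117,(295,130,410,245))
r=cv2.minAreaRect(plane('top',vu[:,::-1],.117)[:,:2].astype(np.float32)); print('cover',r)
for b in [(484,224,503,241),(409,261,424,277),(469,281,484,297)]: cen(cv2.inRange(hsv,(0,0,0),(180,255,45)),.13,b)
E
python3 m.py
```

```text
blue n 120 18 338 hc [0.4291 0.2788] len 0.051 cc [0.4711 0.2556] dist 0.048 exp 0.077 ang 151.1 89.6
green n 109 13 322 hc [0.533  0.2727] len 0.057 cc [0.492 0.251] dist 0.0464 exp 0.073 ang 27.9 100.4
red n 189 83 110 hc [0.4659 0.4385] len 0.077 cc [0.4831 0.3789] dist 0.0621 exp 0.065 ang 106.1 105.6
66 [457.2 248.1] [ 0.5474 -0.3346  0.162 ]
3849 [455.2 208.4] [ 0.642  -0.3316  0.164 ]
guard ((0.6421711444854736, -0.3313038647174835), (0.09443928301334381, 0.2341419756412506), 1.6363528966903687)
163 [351.9 224.5] [ 0.6013 -0.0885  0.154 ]
bar ((0.6013136506080627, -0.08878892660140991), (0.007292776834219694, 0.09499672800302505), 0.9479141235351562)
179 [351.8 259. ] [ 0.5281 -0.0905  0.09  ]
circle [ 0.54942776 -0.08895308] 0.05191978750984396
9569 [351.4 188. ] [ 0.7019 -0.0866  0.117 ]
cover ((0.7007575631141663, -0.08646999299526215), (0.2492881864309311, 0.2525486946105957), 1.1599242687225342)
50 [494.  231.4] [ 0.5953 -0.4307  0.13  ]
74 [416.4 268.9] [ 0.5011 -0.2439  0.13  ]
78 [475.9 288.8] [ 0.4562 -0.3836  0.13  ]
```

```bash
cat > go.py <<'E'
import sys
from h import *
def go(x,y,z,yaw,keep=False):
    """yaw = world angle of tool y (deg, mod 180)"""
    s=bot.read_state(); p=np.array(s['tool_pos']); Rm=R.from_rotvec(s['tcp_rot'])
    ty=Rm.as_matrix()[:,1]; cur=np.degrees(np.arctan2(ty[1],ty[0]))
    yy=yaw
    while yy-cur>90: yy-=180
    while yy-cur<-90: yy+=180
    q6=s['q'][5]-np.radians(yy-cur)   # rough (ignores q1 change)
    a=np.radians(yy); Y=np.array([np.cos(a),np.sin(a),0]); Z=np.array([0,0,-1.]); X=np.cross(Y,Z)
    T=R.from_matrix(np.c_[X,Y,Z]); rel=(Rm.inv()*T).as_rotvec(degrees=True)
    sh=Rm.inv().apply(np.array([x,y,z])-p)*1000
    n=max(np.linalg.norm(sh)/41.7,np.linalg.norm(rel)/7.16)
    q1n=np.arctan2(y,x); 
    print('row: %.0f %.0f %.0f  %.1f %.1f %.1f  rows~%.1f  yaw %.1f->%.1f q6new~%.2f'%(*sh,*rel,n,cur,yy,q1n-np.radians(yy)))
if __name__=='__main__':
    go(*map(float,sys.argv[1:5]))
    s=bot.read_state(); print('t',round(s['time'],2),s['tool_pos'].round(4),'F',s['wrist_force'].round(1),'w',round(s['width'],3))
E
python3 go.py .55 -.09 .23 1
```

```text
row: -545 -557 1  -0.1 0.1 67.6  rows~18.7  yaw 68.6->1.0 q6new~-0.18
t 0.15 [0.2463 0.6279 0.2303] F [ 0.1  0.6 -0.4] w 1.001
```

Emit:
arm_command(targets="-545 -557 1 0 0 67.6 0;-545 -557 1 0 0 67.6 0;-545 -557 1 0 0 67.6 0;-545 -557 1 0 0 67.6 0;-545 -557 1 0 0 67.6 0;-545 -557 1 0 0 67.6 0;-545 -557 1 0 0 67.6 0;-545 -557 1 0 0 67.6 0;-545 -557 1 0 0 67.6 0;-545 -557 1 0 0 67.6 0", newtons=60)

```text
time: 0.98
tool_pos: [0.409, 0.2428, 0.2306]
tcp_rot: [2.208, 2.235, 0.0]
wrist_force: [0.5, 0.6, 0.1]
width: 0.003
```

```bash
python3 go.py .55 -.09 .17 1
```

```text
row: -334 137 61  0.0 0.0 -0.3  rows~8.8  yaw 0.7->1.0 q6new~-0.18
t 0.98 [0.409  0.2428 0.2306] F [0.5 0.6 0.1] w 0.003
```

Emit:
arm_command(targets="-334 137 61 0 0 0 0;-334 137 61 0 0 0 0;-334 137 61 0 0 0 0;-334 137 61 0 0 0 0;-334 137 61 0 0 0 0;-334 137 61 0 0 0 0;-334 137 61 0 0 0 0;-334 137 61 0 0 0 0;-334 137 61 0 0 0 0;-334 137 61 0 0 0 0")

```text
time: 1.82
tool_pos: [0.5528, -0.0921, 0.1683]
tcp_rot: [2.207, 2.235, -0.003]
wrist_force: [-0.9, 0.9, 0.6]
width: -0.001
```

```bash
python3 - <<'E'
from h import *
im,d=snap('wrist','w1')
E
python3 go.py .55 -.09 .135 1
```

```text
row: -0 -2 34  -0.1 -0.0 -0.3  rows~0.8  yaw 0.7->1.0 q6new~-0.18
t 1.87 [ 0.5518 -0.0895  0.1686] F [-0.1  0.8 -0.3] w -0.002
```

View pics/w1.png

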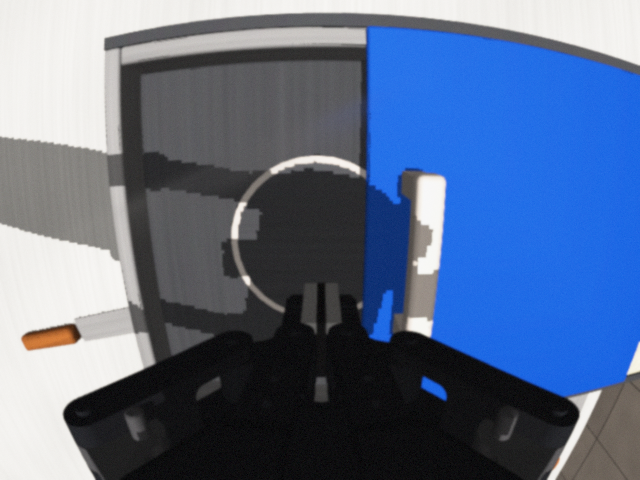

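Emit:
arm_command(targets="0 0 34 0 0 0 0;0 0 34 0 0 0 0;0 20 34 0 0 0 0;0 40 34 0 0 0 0;0 55 34 0 0 0 0;0 70 34 0 0 0 0;0 85 34 0 0 0 0;0 98 34 0 0 0 0;0 106 34 0 0 0 0;0 110 34 0 0 0 0")

```text
time: 2.7
tool_pos: [0.6614, -0.0834, 0.1357]
tcp_rot: [-2.199, -2.241, 0.001]
wrist_force: [-2.0, 1.5, 0.3]
width: 0.004
```

```bash
python3 - <<'E'
from h import *
im,d=snap('wrist','w2'); im,d=snap('top','t2')
hsv=cv2.cvtColor(im,cv2.COLOR_BGR2HSV)
m=cv2.inRange(hsv,(100,120,50),(130,255,255)); m[:, :295]=0;m[:,410:]=0;m[:80]=0;m[250:]=0
vu=np.argwhere(m>0); P=plane('top',vu[:,::-1],.117); print(cv2.minAreaRect(P[:,:2].astype(np.float32)))
E
python3 go.py .671 -.09 .135 1
```

```text
((0.7819780707359314, -0.08459749817848206), (0.24692650139331818, 0.2529338598251343), 0.912344217300415)
row: -6 9 1  0.0 -0.0 0.0  rows~0.3  yaw 1.0->1.0 q6new~-0.15
t 2.8 [ 0.662 -0.084  0.136] F [-0.3  0.7 -0.6] w -0.0
```

View pics/t2.png

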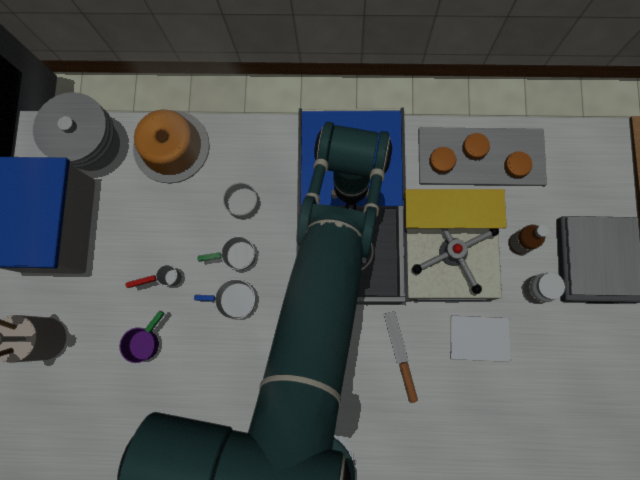

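Emit:
arm_command(targets="0 3 0 0 0 0 0;0 6 0 0 0 0 0;0 8 0 0 0 0 0;0 10 0 0 0 0 0;0 12 0 0 0 0 0;0 12 0 0 0 0 0")

```text
time: 3.3
tool_pos: [0.6723, -0.0847, 0.1359]
tcp_rot: [-2.2, -2.238, 0.004]
wrist_force: [-7.4, 2.3, 4.1]
width: -0.0
```

Emit:
arm_command(targets="0 1.5 0 0 0 0 0;0 3 0 0 0 0 0;0 3 0 0 0 0 0")

```text
time: 3.55
tool_pos: [0.6724, -0.0847, 0.1359]
tcp_rot: [-2.197, -2.235, 0.01]
wrist_force: [-16.0, 0.9, 9.8]
width: 0.006
```

Emit:
arm_command(targets="0 -12 0 0 0 0 0;0 -25 -10 0 0 0 0;0 -40 -50 0 0 0 0;0 -60 -90 0 0 0 0;0 -60 -90 0 0 0 0")

```text
time: 3.97
tool_pos: [0.6192, -0.0871, 0.2344]
tcp_rot: [2.195, 2.232, 0.01]
wrist_force: [1.2, -0.0, 1.4]
width: 0.002
```

```bash
python3 go.py .42 .16 .24 0
```

```text
row: 250 -195 -9  0.7 0.2 1.0  rows~7.6  yaw 1.0->0.0 q6new~0.36
t 3.97 [ 0.6192 -0.0871  0.2344] F [ 1.2 -0.   1.4] w 0.002
```

Emit:
arm_command(targets="250 -195 -9 0 0 1 1;250 -195 -9 0 0 1 1;250 -195 -9 0 0 1 1;250 -195 -9 0 0 1 1;250 -195 -9 0 0 1 1;250 -195 -9 0 0 1 1;250 -195 -9 0 0 1 1;250 -195 -9 0 0 1 1;250 -195 -9 0 0 1 1;250 -195 -9 0 0 1 1")

```text
time: 4.8
tool_pos: [0.4177, 0.1617, 0.2356]
tcp_rot: [2.217, 2.223, 0.004]
wrist_force: [-0.1, -0.1, 0.7]
width: 1.001
```

```bash
cat >> h.py <<'E'
def wrist_plane(uv,z,s):
    p=bot.camera_params('wrist'); f=240/np.tan(np.radians(p['fov_y'])/2)
    uv=np.atleast_2d(uv).astype(float); dx=uv[:,0]-p['cx']; dy=uv[:,1]-p['cy']; r=np.hypot(dx,dy)+1e-9; th=r/f
    v=np.c_[np.sin(th)*dx/r,-np.sin(th)*dy/r,-np.cos(th)]
    T=np.eye(4); T[:3,:3]=R.from_rotvec(s['tcp_rot']).as_matrix(); T[:3,3]=s['tool_pos']; T=T@np.array(p['T_tool_cam'])
    w=v@T[:3,:3].T; k=(z-T[2,3])/w[:,2]; return T[:3,3]+w*k[:,None]
def wsnap(f):
    s=bot.read_state(); im,d=bot.read_camera('wrist'); cv2.imwrite('pics/%s.png'%f,im); return im,s
def colmask(im,col,box=None,sat=100,val=40):
    hsv=cv2.cvtColor(im,cv2.COLOR_BGR2HSV); lo,hi=HUES[col]
    m=cv2.inRange(hsv,(lo,sat,val),(hi,255,255))
    if col=='red': m|=cv2.inRange(hsv,(172,sat,val),(180,255,255))
    if box is not None:
        k=np.zeros_like(m); k[box[1]:box[3],box[0]:box[2]]=1; m=m*k
    n,l,s,_=cv2.connectedComponentsWithStats(m); return l==1+np.argmax(s[1:,4])
def handle(P):
    """min-area rect of handle footprint (world xy): centre, length, width, angle"""
    (c,wh,a)=cv2.minAreaRect(P[:,:2].astype(np.float32)); a=a if wh[0]>wh[1] else a+90
    return np.array(c),max(wh),min(wh),a
E
python3 - <<'E'
from h import *
im,s=wsnap('w3'); t,d=snap('top','t3'); print(s['tool_pos'].round(4))
for c,box in [('blue',(185,275,222,320)),('green',(185,240,226,270)),('red',(110,260,165,295))]:
    m=colmask(t,c,box,70,30); print('top',c,handle(plane('top',np.argwhere(m)[:,::-1],HZ[c])))
E
```

```text
[0.4177 0.1617 0.2356]Traceback (most recent call last):
  File "<stdin>", line 4, in <module>
  File "h.py", line 72, in colmask
    n,l,s,_=cv2.connectedComponentsWithStats(m); return l==1+np.argmax(s[1:,4])
                                                             ~~~~~~~~~^^^^^^^^^
    return _wrapfunc(a, 'argmax', axis=axis, out=out, **kwds)
    return bound(*args, **kwds)
ValueError: attempt to get argmax of an empty sequence
```

View pics/w3.png

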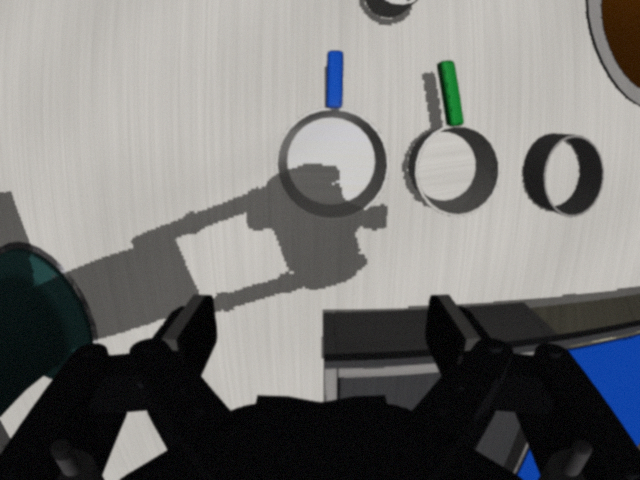

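View pics/t3.png

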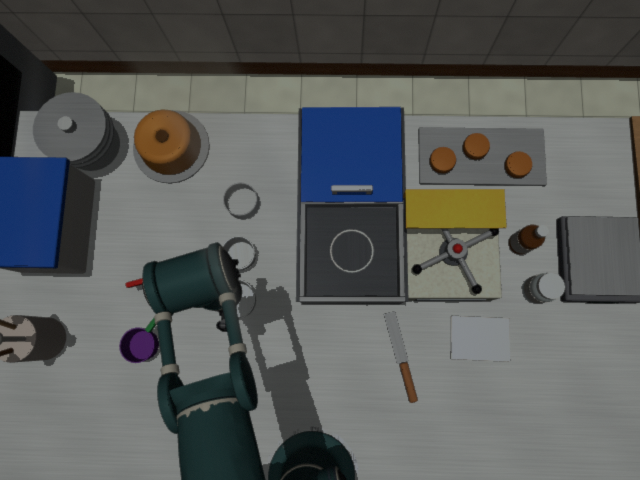

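```bash
cat > m2.py <<'E'
from h import *
import pickle
im=cv2.imread('pics/w3.png'); t=cv2.imread('pics/t3.png')
s=dict(tool_pos=np.array([.4177,.1617,.2356]),tcp_rot=np.array([2.217,2.223,.004]))
s=bot.read_state()
for c,box in [('blue',(300,30,360,125)),('green',(430,45,475,135))]:
    m=colmask(im,c,box); print(c,m.sum(),handle(wrist_plane(np.argwhere(m)[:,::-1],HZ[c]-.001,s)))
# cup rims clicks (wrist): ellipse extremes
for nm,pp,z in [('blue',[(279,162),(386,162),(333,110),(333,217)],.046),('green',[(412,170),(497,170),(454,127),(454,214)],.05)]:
    print(nm,wrist_plane(pp,z,s)[:,:2].round(4).tolist())
hsv=cv2.cvtColor(t,cv2.COLOR_BGR2HSV)
g=cv2.inRange(hsv,(0,0,75),(180,90,255)); k=np.zeros_like(g);k[225:278,322:382]=1;g*=k
vu=np.argwhere(g>0);q=plane('top',vu[:,::-1],.09)[:,:2]
A=np.c_[2*q,np.ones(len(q))]; x=np.linalg.lstsq(A,(q**2).sum(1),rcond=None)[0]; print('circle',len(q),x[:2],np.sqrt(x[2]+x[:2]@x[:2]))
m=cv2.inRange(hsv,(100,120,50),(130,255,255)); m[:, :295]=0;m[:,410:]=0;m[:80]=0;m[250:]=0
P=plane('top',np.argwhere(m>0)[:,::-1],.117); print('cover',cv2.minAreaRect(P[:,:2].astype(np.float32)))
E
python3 m2.py
```

```text
blue 861 (array([0.43014964, 0.27904934]), 0.05019890144467354, 0.013166205957531929, 88.0135498046875)
green 885 (array([0.53277516, 0.27128381]), 0.05780483037233353, 0.014598580077290535, 100.60050106048584)
blue [[0.3813, 0.2058], [0.4773, 0.2061], [0.4294, 0.252], [0.4298, 0.155]]
green [[0.5007, 0.1998], [0.5866, 0.2033], [0.5396, 0.2409], [0.5444, 0.1595]]
circle 298 [ 0.54973173 -0.08885547] 0.05205935063608787
cover ((0.7923635244369507, -0.08443273603916168), (0.2473752200603485, 0.25294771790504456), 0.9044158458709717)
```

```bash
python3 go.py .43 .280 .110 -1; python3 go.py .43 .280 .029 -1
```

```text
row: 119 11 125  0.1 0.0 1.0  rows~4.2  yaw -0.0->-1.0 q6new~0.59
t 4.9 [0.4185 0.1605 0.2353] F [ 0.3 -0.3  0.3] w 1.0
row: 120 11 206  0.1 0.0 1.0  rows~5.7  yaw -0.0->-1.0 q6new~0.59
t 4.9 [0.4185 0.1605 0.2353] F [ 0.3 -0.3  0.3] w 1.0
```

Emit:
arm_command(targets="119 11 60 0 0 1 1;119 11 60 0 0 1 1;119 11 60 0 0 1 1;119 11 100 0 0 1 1;119 11 140 0 0 1 1;119 11 175 0 0 1 1;119 11 206 0 0 1 1;119 11 206 0 0 1 1;119 11 206 0 0 1 1", newtons=80)

```text
time: 5.65
tool_pos: [0.4278, 0.278, 0.0268]
tcp_rot: [-2.242, -2.199, 0.008]
wrist_force: [0.8, -1.0, 0.4]
width: 0.997
```

```bash
python3 go.py .43 .280 .029 -1
```

```text
row: 2 2 -2  -0.2 0.2 -0.1  rows~0.1  yaw -1.1->-1.0 q6new~0.59
t 5.65 [0.4278 0.278  0.0268] F [ 0.8 -1.   0.4] w 0.997
```

Emit:
arm_command(targets="1 1 0 0 0 0 1;1 1 0 0 0 0 0;1 1 0 0 0 0 0;1 1 0 0 0 0 0;1 1 0 0 0 0 0;1 1 0 0 0 0 0;1 1 -10 0 0 0 0;1 1 -30 0 0 0 0;1 1 -70 0 0 0 0;1 1 -110 0 0 0 0")

```text
time: 6.48
tool_pos: [0.4273, 0.2797, 0.1384]
tcp_rot: [-2.24, -2.201, 0.008]
wrist_force: [0.6, 1.4, -1.7]
width: 0.142
```

Run:
```python
from h import *
im,s=wsnap('w4'); print(s['tool_pos'],s['width'],s['wrist_force'])
```

```text
[0.42732061 0.27972945 0.13839633] 0.142288356009208 [ 0.62161933  1.42304032 -1.69794222]
```

View pics/w4.png

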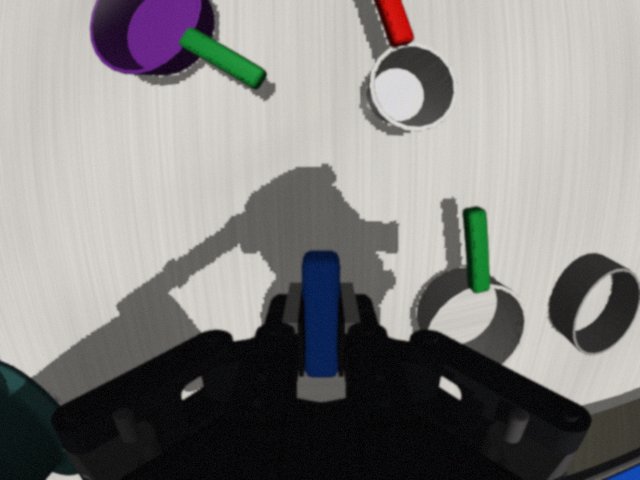

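```bash
python3 go.py .51 -.023 .21 31;python3 go.py .51 -.023 .13 31
```

```text
row: -304 83 -62  0.6 -0.2 -32.0  rows~7.7  yaw -1.0->31.0 q6new~-0.59
t 6.53 [0.4332 0.2832 0.1488] F [1.5 2.8 4.6] w 0.142
row: -305 82 18  0.6 -0.2 -32.0  rows~7.6  yaw -1.0->31.0 q6new~-0.59
t 6.53 [0.4332 0.2832 0.1488] F [1.5 2.8 4.6] w 0.142
```

Emit:
arm_command(targets="-302 85 -70 0 0 -32 0;-302 85 -70 0 0 -32 0;-302 85 -70 0 0 -32 0;-302 85 -70 0 0 -32 0;-302 85 -70 0 0 -32 0;-302 85 -70 0 0 -32 0;-302 85 -70 0 0 -32 0;-302 85 -70 0 0 -32 0;-302 85 -70 0 0 -32 0;-302 85 -70 0 0 -32 0")

```text
time: 7.37
tool_pos: [0.5102, -0.0254, 0.2102]
tcp_rot: [1.552, 2.729, 0.001]
wrist_force: [-0.4, 1.0, -2.0]
width: 0.142
```

```bash
python3 - <<'E'
from h import *
im,s=wsnap('w5'); print(s['tool_pos'],s['width'],s['wrist_force'])
snap('scene','s5')
E
python3 go.py .51 -.023 .125 31
```

```text
[ 0.5101608  -0.02543955  0.21015425] 0.1423489017812156 [-0.40751367  1.02446653 -1.98482455]
row: -1 1 84  -0.0 -0.1 -0.1  rows~2.0  yaw 30.9->31.0 q6new~-0.59
t 7.47 [ 0.5086 -0.0225  0.2086] F [-0.3 -0.  -2.3] w 0.143
```

View pics/s5.png

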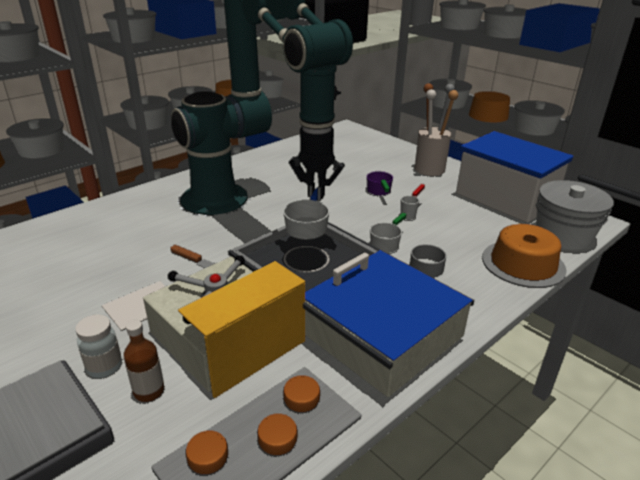

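Emit:
arm_command(targets="0 0 40 0 0 0 0;0 0 70 0 0 0 0;0 0 82 0 0 0 0;0 0 86 0 0 0 0;0 0 88 0 0 0 0;0 0 88 0 0 0 0")

```text
time: 7.97
tool_pos: [0.5073, -0.0202, 0.1229]
tcp_rot: [-1.543, -2.732, 0.001]
wrist_force: [-7.0, 1.5, 11.5]
width: 0.142
```

Emit:
arm_command(targets="0 0 1.5 0 0 0 0;0 0 3 0 0 0 0;0 0 3 0 0 0 0")

```text
time: 8.22
tool_pos: [0.5079, -0.02, 0.1219]
tcp_rot: [-1.543, -2.732, -0.001]
wrist_force: [-14.8, 4.8, 26.4]
width: 0.141
```

Run:
```python
from h import *
W=world_map('top',np.load('pics/t3.npy'))
print(np.median(W[220:285,315:390,2]),np.median(W[296:299,310:390,2]),np.median(W[270:290,425:450,2]))
im,s=wsnap('w6'); print(s['tool_pos'],s['width'],s['wrist_force'])
```

```text
0.08996386236823994 0.10860340571915894 0.10054441211243581
[ 0.50790951 -0.01995921  0.12189583] 0.1407450466297185 [-14.75079811   4.75583779  26.36604388]
```

View pics/w6.png

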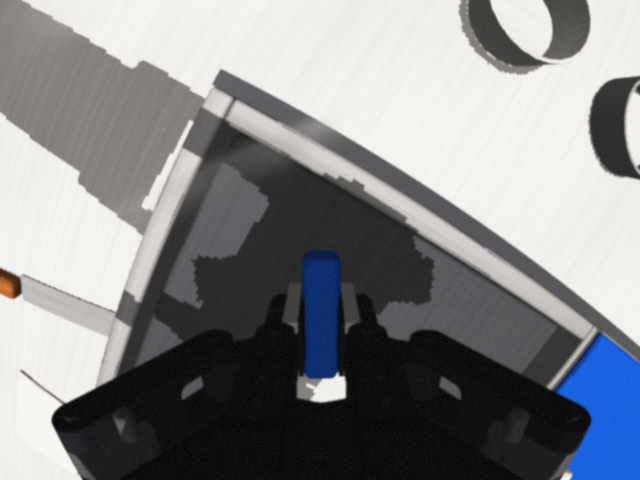

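Emit:
arm_command(targets="0 0 -3 0 0 0 0.14;0 0 -4 0 0 0 0.2;0 0 -4 0 0 0 0.6;0 0 -4 0 0 0 0.6;0 0 -4 0 0 0 0.6;0 0 -25 0 0 0 0.6;0 0 -60 0 0 0 0.6;0 0 -100 0 0 0 0.6;0 0 -130 0 0 0 0.6;0 0 -130 0 0 0 0.6")

```text
time: 9.1
tool_pos: [0.5135, -0.023, 0.2554]
tcp_rot: [1.542, 2.724, 0.008]
wrist_force: [0.8, -0.1, 0.9]
width: 0.597
```

```bash
python3 - <<'E'
from h import *
im,s=wsnap('w7'); print(s['tool_pos'],s['width'],s['wrist_force'])
E
python3 go.py .50 .16 .235 10
```

```text
[ 0.51348085 -0.02302086  0.25539922] 0.5974867666955526 [ 0.81724781 -0.08821536  0.87290576]
row: 163 84 17  0.4 0.2 21.0  rows~4.4  yaw 31.0->10.0 q6new~0.14
t 9.15 [ 0.512  -0.0229  0.2521] F [-0.4 -0.6 -0.6] w 0.606
```

View pics/w7.png

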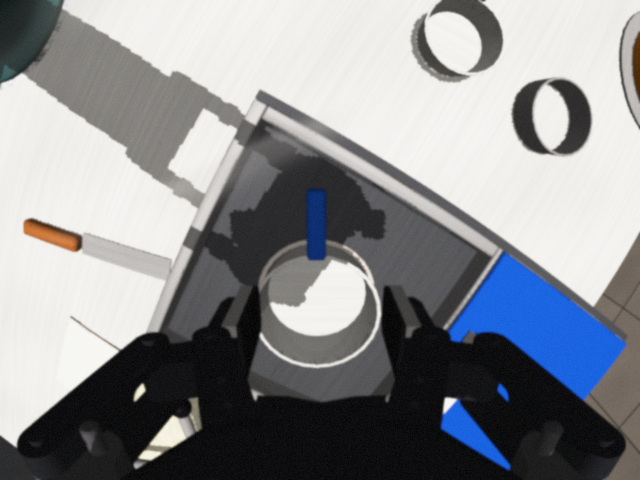

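Emit:
arm_command(targets="163 84 17 0 0 21 1;163 84 17 0 0 21 1;163 84 17 0 0 21 1;163 84 17 0 0 21 1;163 84 17 0 0 21 1;163 84 17 0 0 21 1;163 84 17 0 0 21 1")

```text
time: 9.73
tool_pos: [0.4957, 0.1615, 0.2283]
tcp_rot: [-2.014, -2.408, 0.006]
wrist_force: [0.3, -0.2, -0.2]
width: 1.003
```

```bash
cat > m3.py <<'E'
from h import *
s7=dict(tool_pos=np.array([.5135,-.0230,.2554]),tcp_rot=np.array([1.542,2.724,.008]))
s7b=dict(tool_pos=np.array([.512,-.0229,.2521]),tcp_rot=np.array([1.542,2.724,.008]))
for s in (s7,s7b): print(wrist_plane([(259,304),(381,304),(318,240),(320,367)],.1355,s)[:,:2].round(4).tolist())
im,s=wsnap('w8'); t,d=snap('top','t8'); print(s['tool_pos'].round(4))
m=colmask(im,'green'); vu=np.argwhere(m); print(len(vu),vu.mean(0)[::-1],handle(wrist_plane(vu[:,::-1],HZ['green']-.001,s)))
E
python3 m3.py
```

```text
[[0.5037, -0.0997], [0.5869, -0.0502], [0.5167, -0.0301], [0.5766, -0.1274]]
[[0.5018, -0.0978], [0.584, -0.049], [0.5147, -0.0292], [0.5738, -0.1252]]
[0.4957 0.1615 0.2283]
1047 [389.50334288  96.36294174] (array([0.53267813, 0.27293348]), 0.05782444775104523, 0.01367766410112381, 100.43947887420654)
```

View pics/w8.png

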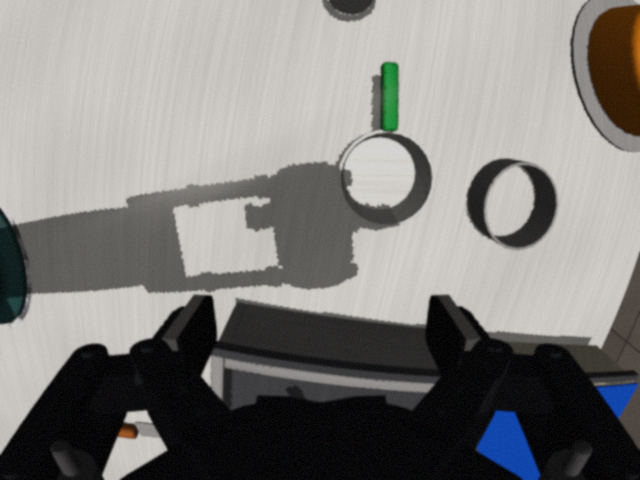

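View pics/t8.png

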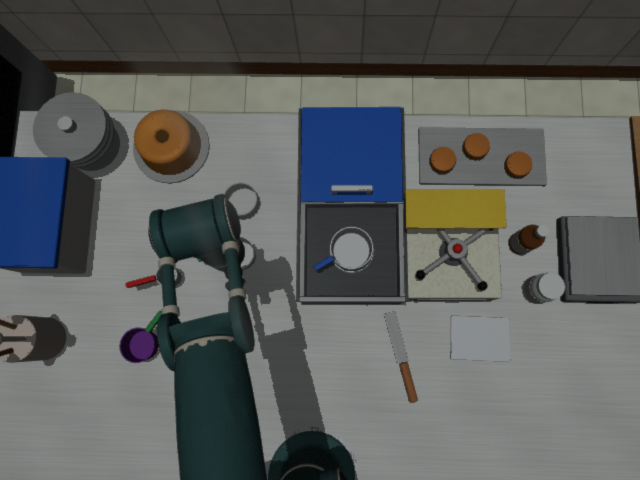

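Run:
```python
from h import *
t=cv2.imread('pics/t8.png'); print(plane('top',[(331.5,250),(372,250),(351.5,229.5),(351.5,270)],.1355)[:,:2].round(4))
m=colmask(t,'blue',(305,245,345,285),70,30); print(handle(plane('top',np.argwhere(m)[:,::-1],.0895+.056)))
cv2.imwrite('pics/c8.png',cv2.resize(t[195:305,295:510],None,fx=3.7,fy=3.7,interpolation=cv2.INTER_CUBIC))
```

```text
[[ 0.5422 -0.041 ]
 [ 0.5439 -0.1377]
 [ 0.593  -0.088 ]
 [ 0.4949 -0.0895]]
(array([ 0.50926828, -0.02305222]), 0.05275528505444527, 0.01687181368470192, 121.10654258728027)
```

View pics/c8.png

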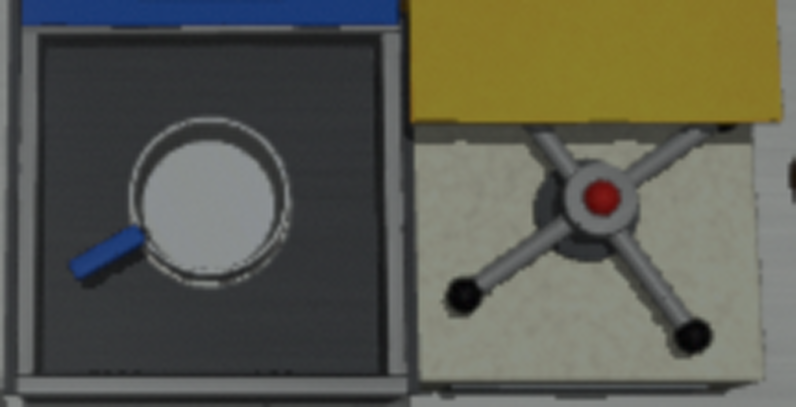

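```bash
python3 go.py .532 .278 .033 10.4
```

```text
row: 110 56 196  -0.1 0.1 -0.4  rows~5.6  yaw 10.0->10.4 q6new~0.30
t 9.83 [0.4966 0.1597 0.2293] F [ 0.2 -0.3  0.7] w 0.999
```

Emit:
arm_command(targets="110 56 60 0 0 0 1;110 56 60 0 0 0 1;110 56 60 0 0 0 1;110 56 100 0 0 0 1;110 56 140 0 0 0 1;110 56 175 0 0 0 1;110 56 196 0 0 0 1;110 56 196 0 0 0 1;110 56 196 0 0 0 1;110 56 196 0 0 0 1")

```text
time: 10.67
tool_pos: [0.5351, 0.278, 0.0364]
tcp_rot: [2.021, 2.404, 0.004]
wrist_force: [1.0, 0.9, 0.7]
width: 0.999
```

Emit:
arm_command(targets="0 0 0 0 0 0 0;0 0 0 0 0 0 0;0 0 0 0 0 0 0;0 0 0 0 0 0 0;0 0 0 0 0 0 0;0 0 0 0 0 0 0", newtons=100)

```text
time: 11.17
tool_pos: [0.5334, 0.2786, 0.0352]
tcp_rot: [2.02, 2.406, 0.001]
wrist_force: [-2.9, 2.8, 7.9]
width: 0.148
```

Emit:
arm_command(targets="0 0 -15 0 0 0 0;0 0 -40 0 0 0 0;0 0 -80 0 0 0 0;0 0 -120 0 0 0 0;0 0 -160 0 0 0 0;0 0 -200 0 0 0 0;0 0 -215 0 0 0 0;0 0 -215 0 0 0 0")

```text
time: 11.83
tool_pos: [0.5362, 0.2799, 0.2563]
tcp_rot: [2.017, 2.403, 0.016]
wrist_force: [0.4, 0.3, -1.4]
width: 0.144
```

```bash
sed -i 's/while yy-cur>90: yy-=180/while False: pass/; s/while yy-cur<-90: yy+=180/while False: pass/' go.py; python3 go.py .4815 -.128 .25 120
```

```text
row: -392 -125 4  0.6 0.5 -110.0  rows~15.4  yaw 10.0->120.0 q6new~-2.35
t 11.83 [0.5362 0.2799 0.2563] F [ 0.4  0.3 -1.4] w 0.144
```

Emit:
arm_command(targets="-392 -125 4 0 0 -110 0;-392 -125 4 0 0 -110 0;-392 -125 4 0 0 -110 0;-392 -125 4 0 0 -110 0;-392 -125 4 0 0 -110 0;-392 -125 4 0 0 -110 0;-392 -125 4 0 0 -110 0;-392 -125 4 0 0 -110 0;-392 -125 4 0 0 -110 0;-392 -125 4 0 0 -110 0")

```text
time: 12.67
tool_pos: [0.4807, -0.0999, 0.2434]
tcp_rot: [-0.392, -3.113, -0.001]
wrist_force: [0.8, 0.5, -1.9]
width: 0.143
```

```bash
python3 go.py .4815 -.128 .22 120
```

```text
row: -8 -27 23  0.1 -0.2 -44.3  rows~6.2  yaw 75.7->120.0 q6new~-2.35
t 12.67 [ 0.4807 -0.0999  0.2434] F [ 0.8  0.5 -1.9] w 0.143
```

Emit:
arm_command(targets="0 0 0 0 0 0 0;0 0 0 0 0 0 0;0 0 0 0 0 0 0")

```text
time: 12.92
tool_pos: [0.4817, -0.0983, 0.2441]
tcp_rot: [-0.404, -3.112, -0.002]
wrist_force: [0.4, 0.7, -1.5]
width: 0.144
```

```bash
python3 go.py .4815 -.128 .20 120
```

```text
row: -8 -29 44  0.1 -0.2 -44.8  rows~6.3  yaw 75.2->120.0 q6new~-2.35
t 12.92 [ 0.4817 -0.0983  0.2441] F [ 0.4  0.7 -1.5] w 0.144
```

No lag left, so I'll use these values.

Emit:
arm_command(targets="-8 -29 44 0 0 -44.8 0;-8 -29 44 0 0 -44.8 0;-8 -29 44 0 0 -44.8 0;-8 -29 44 0 0 -44.8 0;-8 -29 44 0 0 -44.8 0;-8 -29 44 0 0 -44.8 0;-8 -29 44 0 0 -44.8 0;-8 -29 44 0 0 -44.8 0;-8 -29 44 0 0 -44.8 0")

```text
time: 13.67
tool_pos: [0.4831, -0.1272, 0.2014]
tcp_rot: [0.817, -3.033, -0.001]
wrist_force: [-0.3, 0.2, -1.9]
width: 0.139
```

```bash
python3 - <<'E'
from h import *
im,s=wsnap('w9'); print(s['tool_pos'],s['q'][5],s['wrist_force'])
snap('scene','s9')
t,d=snap('top','t9')
m=colmask(t,'red',(90,250,175,310),70,30); print('red',handle(plane('top',np.argwhere(m)[:,::-1],HZ['red'])))
cv2.imwrite('pics/s9c.png',cv2.resize(cv2.imread('pics/s9.png')[120:320,200:440],None,fx=3.3,fy=3,interpolation=cv2.INTER_CUBIC))
E
python3 go.py .4815 -.128 .145 120
```

```text
[ 0.48310865 -0.1272465   0.20136917] -2.4048628346878638 [-0.29192457  0.18221012 -1.9036391 ]
red (array([0.46575186, 0.43933445]), 0.07716657966375351, 0.016153858974575996, 105.29217910766602)
row: 1 1 57  0.0 -0.0 0.1  rows~1.4  yaw 120.1->120.0 q6new~-2.35
t 13.82 [ 0.4832 -0.128   0.2018] F [-0.1 -0.2 -1.5] w 0.142
```

View pics/s9c.png

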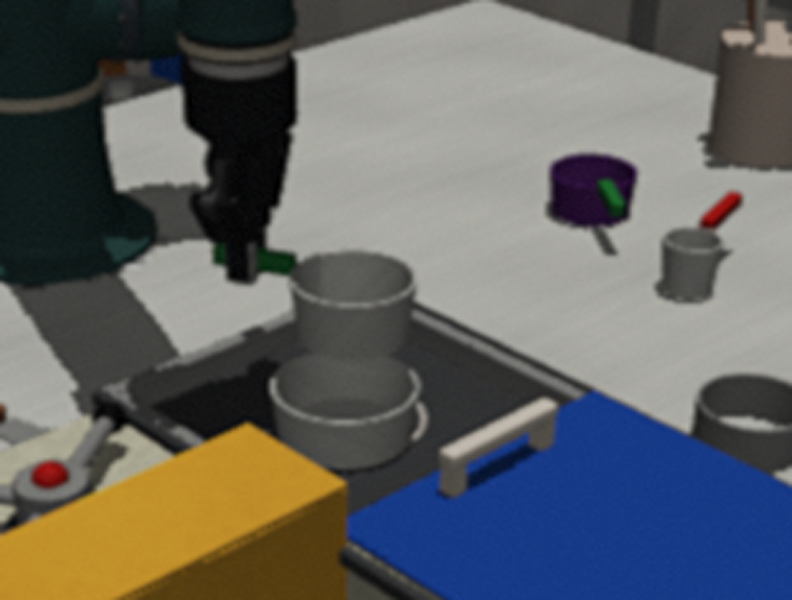

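View pics/t9.png

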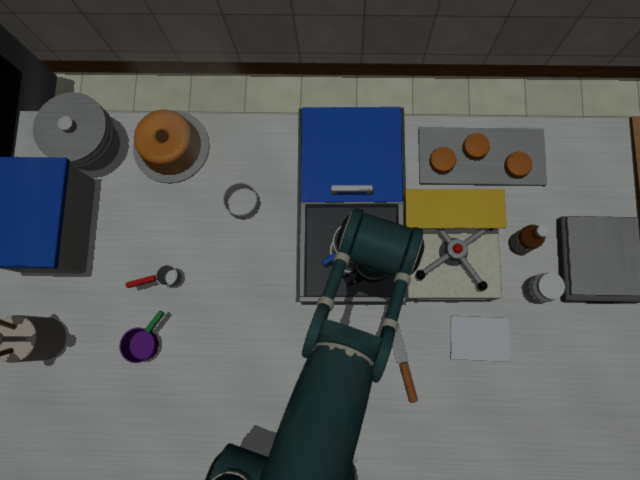

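Run:
```python
from h import *
print(plane('scene',(307,212.7),.217),plane('scene',(304.8,249.3),.1337))
print(plane('scene',(307,212.7),.213))
```

```text
[[ 0.5564863  -0.08994506  0.217     ]] [[ 0.56983319 -0.10806893  0.1337    ]]
[[ 0.551191   -0.08524963  0.213     ]]
```

Run:
```python
from h import *
d=np.load('pics/t8.npy');W=world_map('top',d)
for b in [(308,208,325,240),(380,260,398,290),(310,280,390,292)]: print(np.median(W[b[1]:b[3],b[0]:b[2],2]))
print('pan floor',np.median(W[240:258,343:360,2]),'rim max',np.percentile(W[228:272,330:374,2],[95,98,99.5]))
t=cv2.imread('pics/t9.png');hsv=cv2.cvtColor(t,cv2.COLOR_BGR2HSV);k=cv2.inRange(hsv,(0,0,0),(180,255,45))
h=np.array([.548,-.3345])
for n in ('t3','t8','t9'):
  t=cv2.imread('pics/%s.png'%n);hsv=cv2.cvtColor(t,cv2.COLOR_BGR2HSV);k=cv2.inRange(hsv,(0,0,0),(180,255,45))
  for b in [(412,261,428,283),(468,278,490,297)]:
    vu=np.argwhere(k[b[1]:b[3],b[0]:b[2]]>0); 
    if len(vu): p=plane('top',vu.mean(0)[::-1]+np.array(b[:2]),.13)[0,:2]; print(n,len(vu),p.round(4),np.degrees(np.arctan2(*(p-h)[::-1])).round(1))
s=np.load('pics/s9.npy'); Ws=world_map('scene',s); print('scene floor pts',Ws[255,305].round(3),Ws[262,305].round(3),Ws[285,300].round(3))
```

```text
0.08813081063892514
0.08745312426157348
0.08792475295997759
pan floor 0.09161289219595758 rim max [0.13386282 0.13740254 0.14796561]
t3 70 [ 0.501  -0.2438] 117.4
t3 73 [ 0.4563 -0.3836] -151.8
t8 70 [ 0.4877 -0.2524] 126.3
t8 67 [ 0.4639 -0.3971] -143.3
t9 114 [ 0.4959 -0.2481] 121.1
t9 71 [ 0.4644 -0.3972] -143.1
scene floor pts [ 0.541 -0.082  0.091] [ 0.604 -0.138  0.13 ] [ 0.687 -0.223  0.157]
```

Emit:
arm_command(targets="2 1 30 0 0 0 0;2 1 50 0 0 0 0;2 1 60 0 0 0 0;2 1 66 0 0 0 0;2 1 69 0 0 0 0;2 1 69 0 0 0 0")

```text
time: 14.32
tool_pos: [0.4812, -0.1279, 0.1343]
tcp_rot: [-0.816, 3.033, 0.003]
wrist_force: [-5.0, 3.1, 10.6]
width: 0.145
```

Run:
```python
from h import *
im,d=snap('scene','s10')
cv2.imwrite('pics/s10c.png',cv2.resize(im[170:290,220:400],None,fx=4.4,fy=4.4,interpolation=cv2.INTER_CUBIC))
print(bot.read_state()['tool_pos'],bot.read_state()['wrist_force'])
```

```text
[ 0.48150185 -0.12811228  0.13478904] [-4.5227768   1.43574716 10.95910305]
```

View pics/s10c.png

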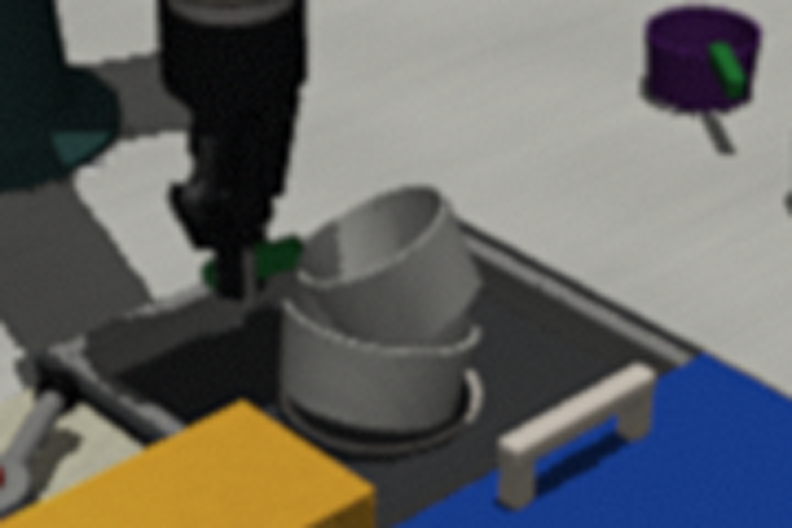

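Emit:
arm_command(targets="0 0 -5 0 0 0 0;0 0 -15 0 0 0 0;0 0 -40 0 0 0 0;0 0 -80 0 0 0 0;0 0 -100 0 0 0 0;0 0 -100 0 0 0 0;0 0 -100 0 0 0 0")

```text
time: 14.95
tool_pos: [0.4822, -0.1293, 0.2351]
tcp_rot: [-0.815, 3.03, -0.004]
wrist_force: [0.2, -0.6, -0.6]
width: 0.141
```

Run:
```python
from h import *
im,d=snap('scene','s11')
cv2.imwrite('pics/s11c.png',cv2.resize(im[130:290,200:440],None,fx=3.3,fy=3.3,interpolation=cv2.INTER_CUBIC))
print(bot.read_state()['tool_pos'],bot.read_state()['wrist_force'])
t,d=snap('top','t11'); wsnap('w11')
cv2.imwrite('pics/t11c.png',cv2.resize(t[195:305,295:510],None,fx=3.7,fy=3.7,interpolation=cv2.INTER_CUBIC))
```

```text
[ 0.48089581 -0.12889867  0.23317654] [ 0.22655036  0.30157203 -2.34462378]
```

View pics/s11c.png

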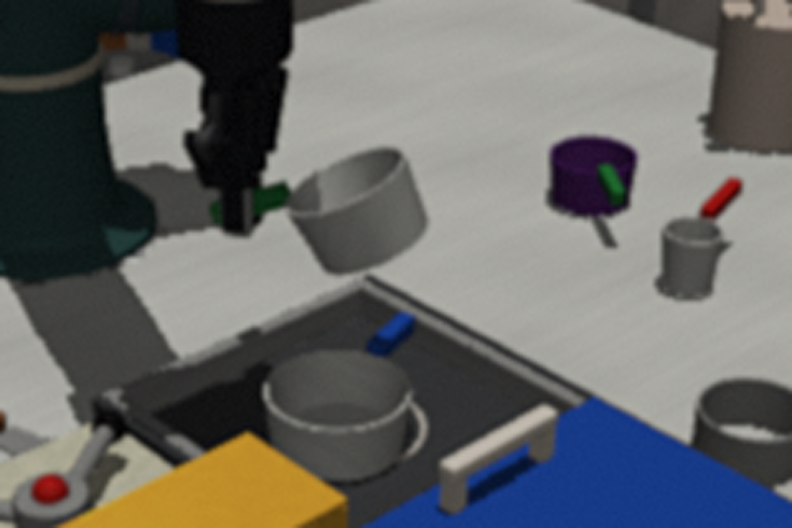

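View pics/t11c.png

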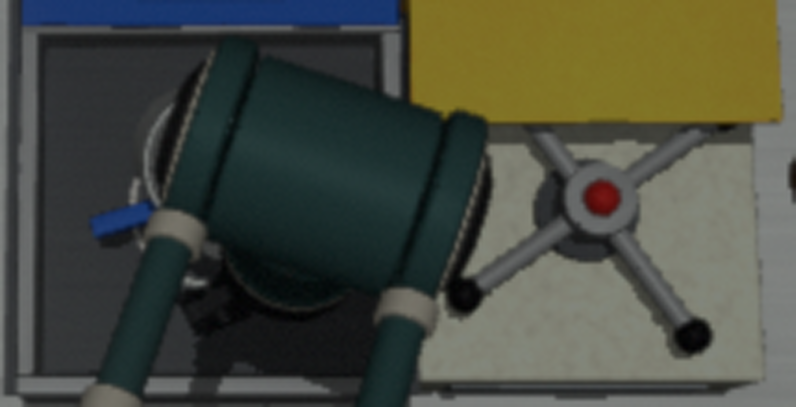

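View pics/w11.png

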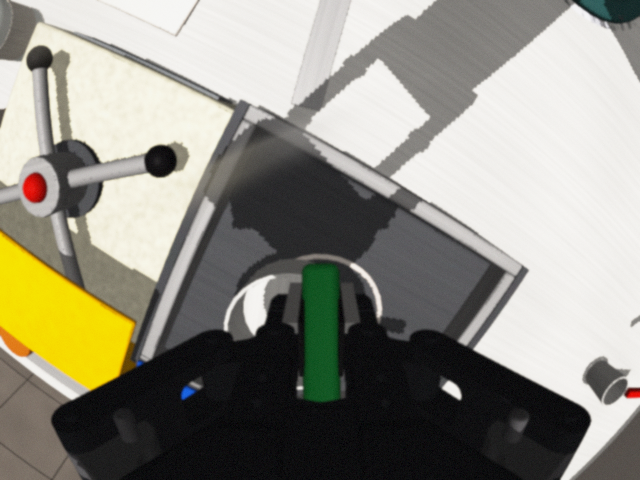

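```bash
python3 go.py .532 .278 .20 10.4
python3 - <<'E'
from h import *
d=np.load('pics/s11.npy'); W=world_map('scene',d)
# b cup region in scene px
sub=W[172:215,288:332].reshape(-1,3); sub=sub[(sub[:,2]>.19)&(sub[:,0]>.45)&(sub[:,0]<.65)]
i=np.argsort(sub[:,2]); e=np.array([np.cos(np.radians(30)),np.sin(np.radians(30))])
s=(sub[:,:2]-[.4815,-.129])@e
for lo in np.arange(.02,.14,.015):
    k=(s>lo)&(s<lo+.015)
    if k.sum()>3: print(lo.round(3),k.sum(),np.percentile(sub[k,2],[3,50,97]).round(4))
E
```

```text
row: -249 325 31  -0.0 -0.2 109.7  rows~15.3  yaw 120.1->10.4 q6new~0.30
t 15.1 [ 0.4797 -0.1285  0.2312] F [-0.1  0.5 -1.4] w 0.14
0.035 99 [0.252  0.2621 0.2719]
0.05 159 [0.2467 0.2625 0.2784]
0.065 195 [0.233  0.2654 0.2843]
0.08 209 [0.2371 0.2703 0.2897]
0.095 220 [0.2428 0.2746 0.2971]
0.11 252 [0.2504 0.2757 0.3004]
0.125 38 [0.2537 0.2611 0.2707]
```

Emit:
arm_command(targets="-249 325 31 0 0 110 0;-249 325 31 0 0 110 0;-249 325 31 0 0 110 0;-249 325 31 0 0 110 0;-249 325 31 0 0 110 0;-249 325 31 0 0 110 0;-249 325 31 0 0 110 0;-249 325 31 0 0 110 0;-249 325 31 0 0 110 0;-249 325 31 0 0 110 0")

```text
time: 15.93
tool_pos: [0.5276, 0.2453, 0.2021]
tcp_rot: [-0.945, -2.993, 0.004]
wrist_force: [2.0, -0.4, -1.4]
width: 0.139
```

Emit:
arm_command(targets="0 0 0 0 0 0 0;0 0 0 0 0 0 0")

```text
time: 16.1
tool_pos: [0.5275, 0.2455, 0.2018]
tcp_rot: [-0.929, -2.997, 0.005]
wrist_force: [-0.4, -0.9, -1.4]
width: 0.139
```

```bash
python3 go.py .532 .278 .12 10.4
```

```text
row: 14 30 82  -0.3 -0.1 45.2  rows~6.3  yaw 55.6->10.4 q6new~0.30
t 16.1 [0.5275 0.2455 0.2018] F [-0.4 -0.9 -1.4] w 0.139
```

Emit:
arm_command(targets="14 30 60 0 0 45 0;14 30 60 0 0 45 0;14 30 60 0 0 45 0;14 30 60 0 0 45 0;14 30 60 0 0 45 0;14 30 60 0 0 45 0;14 30 60 0 0 45 0;14 30 60 0 0 45 0;14 30 60 0 0 45 0")

```text
time: 16.85
tool_pos: [0.5342, 0.275, 0.1437]
tcp_rot: [-2.012, -2.412, 0.003]
wrist_force: [1.6, -0.5, -1.8]
width: 0.143
```

Emit:
arm_command(targets="0 0 0 0 20 0 0;0 0 0 0 20 0 0;0 0 0 0 20 0 0;0 0 50 0 20 0 0;0 0 70 0 20 0 0;0 0 70 0 20 0 0")

```text
time: 17.35
tool_pos: [0.5294, 0.2734, 0.0677]
tcp_rot: [-1.829, -2.188, -0.307]
wrist_force: [-2.4, -0.9, -2.5]
width: 0.143
```

Run:
```python
from h import *
im,d=snap('scene','s12')
cv2.imwrite('pics/s12c.png',cv2.resize(im[130:290,260:500],None,fx=3.3,fy=3.3,interpolation=cv2.INTER_CUBIC))
print(bot.read_state()['tool_pos'],bot.read_state()['wrist_force'])
```

```text
[0.53092335 0.27459432 0.07062761] [-0.14471611  0.86703192 -1.86746241]
```

View pics/s12c.png

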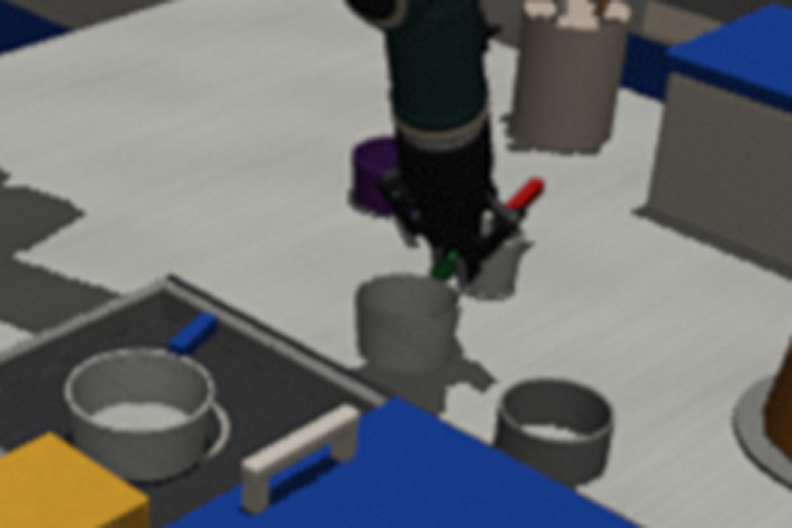

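Emit:
arm_command(targets="-5 0 14 0 0 0 0;-9 0 24 0 0 0 0;-11 0 30 0 0 0 0;-12 0 32 0 0 0 0;-12 0 32 0 0 0 0;-12 0 32 0 0 0 0")

```text
time: 17.9
tool_pos: [0.5351, 0.2766, 0.0409]
tcp_rot: [-1.829, -2.194, -0.324]
wrist_force: [-0.0, 0.5, -2.1]
width: 0.14
```

Emit:
arm_command(targets="-1 0 3 0 0 0 0;-2 0 5 0 0 0 0;-2 0 5 0 0 0 0")

```text
time: 18.15
tool_pos: [0.5347, 0.276, 0.0349]
tcp_rot: [-1.83, -2.193, -0.323]
wrist_force: [-0.1, -0.5, -1.5]
width: 0.141
```

Emit:
arm_command(targets="-1 0 2 0 0 0 0.14;-1 0 2 0 0 0 0.2;-1 0 2 0 0 0 0.6;-1 0 2 0 0 0 0.6;-1 0 2 0 0 0 0.6;9 0 -25 0 0 0 0.6;20 0 -56 0 0 0 0.6;31 0 -85 0 0 0 0.6;41 0 -113 0 0 0 0.6;55 0 -150 0 0 0 0.6")

```text
time: 18.98
tool_pos: [0.5332, 0.2758, 0.1944]
tcp_rot: [-1.83, -2.191, -0.318]
wrist_force: [0.3, -0.3, -1.2]
width: 0.599
```

```bash
python3 go.py .53 .10 .26 20
```

```text
row: -140 -35 -120  1.5 -19.9 -9.6  rows~4.5  yaw 10.3->20.0 q6new~-0.16
t 18.98 [0.5332 0.2758 0.1944] F [ 0.3 -0.3 -1.2] w 0.599
```

Emit:
arm_command(targets="-120 -35 -100 1.5 -20 -10 0.6;-120 -35 -100 1.5 -20 -10 0.6;-120 -35 -100 1.5 -20 -10 0.6;-120 -35 -100 1.5 -20 -10 0.6;-120 -35 -100 1.5 -20 -10 0.6;-120 -35 -100 1.5 -20 -10 0.6;-120 -35 -100 1.5 -20 -10 0.6")

```text
time: 19.57
tool_pos: [0.5264, 0.1258, 0.2476]
tcp_rot: [1.793, 2.576, 0.006]
wrist_force: [0.1, 0.6, -0.1]
width: 0.602
```

Run:
```python
from h import *
im,s=wsnap('w13'); t,d=snap('top','t13')
print(s['tool_pos'])
m=colmask(t,'blue',(305,235,345,285),70,30); print(handle(plane('top',np.argwhere(m)[:,::-1],.0875+.056)))
cv2.imwrite('pics/t13c.png',cv2.resize(t[195:305,295:510],None,fx=3.7,fy=3.7,interpolation=cv2.INTER_CUBIC))
```

```text
[0.52641037 0.12577847 0.24761228]
(array([ 0.53295624, -0.03719588]), 0.052570946514606476, 0.0174812413752079, 109.64412307739258)
```

View pics/t13.png

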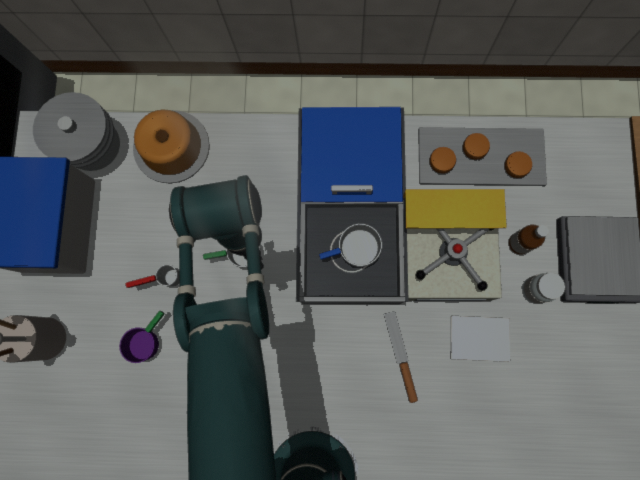

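View pics/t13c.png

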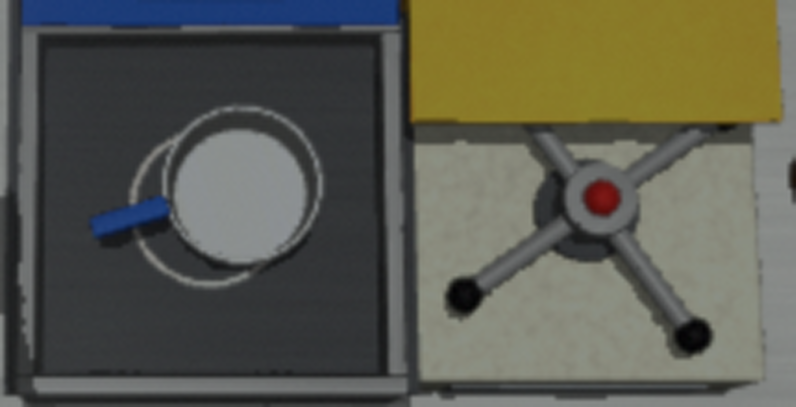

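View pics/w13.png

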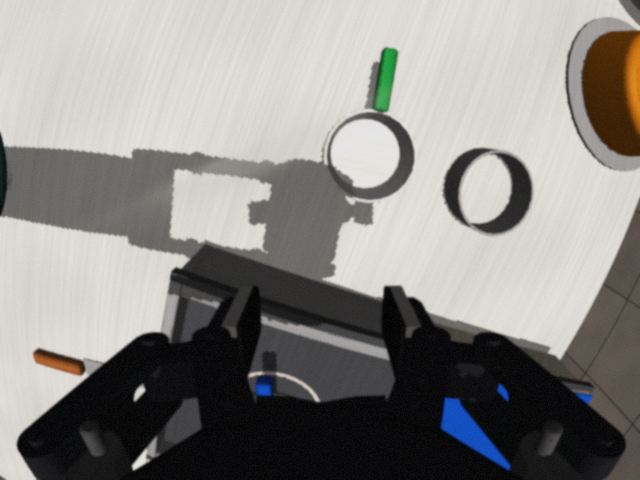

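```bash
python3 go.py .5327 -.036 .1165 19.6
```

```text
row: -154 -51 130  0.2 0.0 0.8  rows~5.0  yaw 20.4->19.6 q6new~-0.41
t 19.67 [0.5261 0.126  0.2468] F [-0.2 -0.7  0.6] w 0.601
```

Emit:
arm_command(targets="-154 -51 30 0 0 0.8 0.6;-154 -51 30 0 0 0.8 0.6;-154 -51 30 0 0 0.8 0.6;-154 -51 30 0 0 0.8 0.6;-154 -51 60 0 0 0.8 0.6;-154 -51 90 0 0 0.8 0.6;-154 -51 115 0 0 0.8 0.6;-154 -51 130 0 0 0.8 0.6;-154 -51 130 0 0 0.8 0.6;-154 -51 130 0 0 0.8 0.6")

```text
time: 20.5
tool_pos: [0.5318, -0.0359, 0.116]
tcp_rot: [-1.811, -2.567, -0.002]
wrist_force: [0.7, -1.1, 0.2]
width: 0.601
```

Emit:
arm_command(targets="0 0 0 0 0 0 0;0 0 0 0 0 0 0;0 0 0 0 0 0 0;0 0 0 0 0 0 0;0 0 0 0 0 0 0")

```text
time: 20.92
tool_pos: [0.5342, -0.0365, 0.1196]
tcp_rot: [1.808, 2.562, 0.007]
wrist_force: [-0.6, 0.4, 5.4]
width: 0.139
```

```bash
python3 go.py .51 -.023 .12 31
```

```text
row: 21 -18 -1  0.4 0.2 -11.4  rows~1.6  yaw 19.6->31.0 q6new~-0.59
t 20.92 [ 0.5342 -0.0365  0.1196] F [-0.6  0.4  5.4] w 0.139
```

Emit:
arm_command(targets="0 0 -4 0 0 0 0;7 -6 -4 0 0 -4 0;14 -12 -4 0 0 -8 0;21 -18 -4 0 0 -11.4 0;21 -18 -4 0 0 -11.4 0;21 -18 -4 0 0 -11.4 0;21 -18 -1 0 0 -11.4 0;21 -18 -1 0 0 -11.4 0")

```text
time: 21.58
tool_pos: [0.5097, -0.0228, 0.1197]
tcp_rot: [1.548, 2.729, 0.005]
wrist_force: [-3.6, 1.4, 5.5]
width: 0.142
```

```bash
python3 go.py .51 -.023 .12 31
```

```text
row: -0 0 -0  0.3 0.1 -0.1  rows~0.0  yaw 30.9->31.0 q6new~-0.59
t 21.58 [ 0.5097 -0.0228  0.1197] F [-3.6  1.4  5.5] w 0.142
```

Release it and retreat up, then over to the green pan.

Emit:
arm_command(targets="0 0 0 0 0 0 0.2;0 0 0 0 0 0 0.6;0 0 0 0 0 0 0.6;0 0 0 0 0 0 0.6;0 0 -25 0 0 0 0.6;0 0 -60 0 0 0 0.6;0 0 -100 0 0 0 0.6;0 0 -120 0 0 0 0.6;0 0 -120 0 0 0 0.6;0 0 -120 0 0 0 0.6")

```text
time: 22.42
tool_pos: [0.5097, -0.023, 0.2405]
tcp_rot: [1.544, 2.727, 0.007]
wrist_force: [-0.7, -0.6, 0.0]
width: 0.599
```

```bash
python3 go.py .515 .145 .235 10
```

```text
row: 141 91 5  0.5 0.2 21.0  rows~4.0  yaw 31.0->10.0 q6new~0.10
t 22.42 [ 0.5097 -0.023   0.2405] F [-0.7 -0.6  0. ] w 0.599
```

Emit:
arm_command(targets="141 91 5 0 0 21 0.6;141 91 5 0 0 21 0.6;141 91 5 0 0 21 0.6;141 91 5 0 0 21 0.6;141 91 5 0 0 21 0.6;141 91 5 0 0 21 0.6;141 91 5 0 0 21 0.6")

```text
time: 23.0
tool_pos: [0.5125, 0.1453, 0.2313]
tcp_rot: [2.016, 2.408, -0.001]
wrist_force: [-0.2, -0.7, 0.4]
width: 0.596
```

Run:
```python
from h import *
im,s=wsnap('w14'); t,d=snap('top','t14')
print(s['tool_pos'])
h,_,_,a=handle(plane('top',np.argwhere(colmask(t,'blue',(305,235,345,285),70,30))[:,::-1],.0875+.056))
e=np.array([np.cos(np.radians(a)),np.sin(np.radians(a))]); print('a',h,a,'axis',h-.077*e)
vu=np.argwhere(colmask(im,'green'));h,l,w,a=handle(wrist_plane(vu[:,::-1],HZ['green']-.001,s))
e=np.array([np.cos(np.radians(a)),np.sin(np.radians(a))]); print('b',h,l,w,a,'axis',h-.073*e,'grip',h+.005*e)
cv2.imwrite('pics/t14c.png',cv2.resize(t[195:305,295:510],None,fx=3.7,fy=3.7,interpolation=cv2.INTER_CUBIC))
```

```text
[0.51251901 0.14533118 0.2312795 ]
a [ 0.50892222 -0.02370677] 119.95673942565918 axis [ 0.54737186 -0.09041977]
b [0.53829592 0.25959471] 0.05807628110051155 0.01358802244067192 100.40681266784668 axis [0.55148236 0.18779556] grip [0.53739274 0.26451246]
```

View pics/t14c.png

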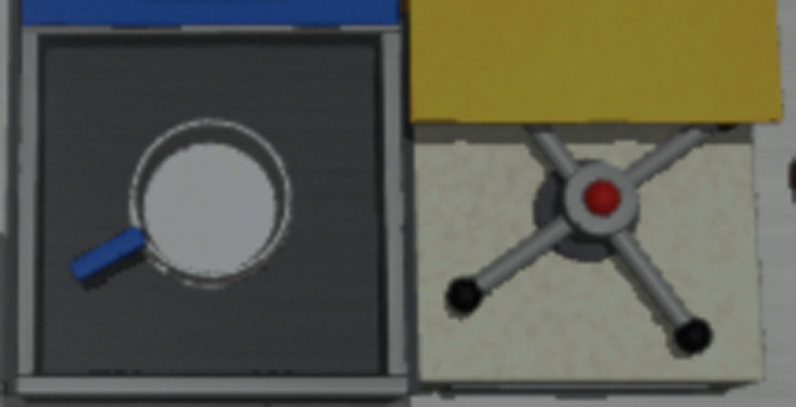

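View pics/w14.png

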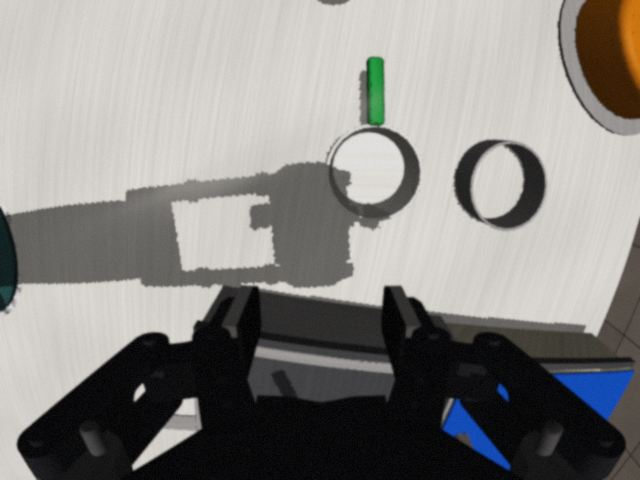

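```bash
python3 go.py .5375 .2645 .035 10.4
```

```text
row: 115 45 197  0.1 0.1 -0.4  rows~5.6  yaw 10.0->10.4 q6new~0.28
t 23.1 [0.5131 0.144  0.2322] F [-0.3  0.4  0.2] w 0.599
```

Emit:
arm_command(targets="115 45 60 0 0 0 0.6;115 45 60 0 0 0 0.6;115 45 60 0 0 0 0.6;115 45 100 0 0 0 0.6;115 45 140 0 0 0 0.6;115 45 175 0 0 0 0.6;115 45 197 0 0 0 0.6;115 45 197 0 0 0 0.6;115 45 197 0 0 0 0.6;115 45 197 0 0 0 0.6")

```text
time: 23.93
tool_pos: [0.5408, 0.2656, 0.0385]
tcp_rot: [2.019, 2.401, 0.008]
wrist_force: [0.3, 0.4, -0.1]
width: 0.599
```

Emit:
arm_command(targets="0 0 0 0 0 0 0;0 0 0 0 0 0 0;0 0 0 0 0 0 0;0 0 0 0 0 0 0;0 0 0 0 0 0 0;0 0 0 0 0 0 0", newtons=110)

```text
time: 24.43
tool_pos: [0.5405, 0.2667, 0.0391]
tcp_rot: [2.017, 2.403, 0.009]
wrist_force: [-1.5, 0.1, 6.5]
width: 0.132
```

Emit:
arm_command(targets="0 0 -15 0 0 0 0;0 0 -40 0 0 0 0;0 0 -80 0 0 0 0;0 0 -120 0 0 0 0;0 0 -160 0 0 0 0;0 0 -200 0 0 0 0;0 0 -200 0 0 0 0;0 0 -200 0 0 0 0")

```text
time: 25.1
tool_pos: [0.5404, 0.267, 0.2415]
tcp_rot: [2.015, 2.401, 0.017]
wrist_force: [-0.5, -0.0, -2.3]
width: 0.138
```

```bash
python3 go.py .4815 -.128 .235 120
```

```text
row: -379 -127 4  0.6 0.6 -110.0  rows~15.4  yaw 10.0->120.0 q6new~-2.35
t 25.1 [0.5404 0.267  0.2415] F [-0.5 -0.  -2.3] w 0.138
```

Emit:
arm_command(targets="-380 -127 4 0.6 0.6 -110 0;-380 -127 4 0.6 0.6 -110 0;-380 -127 4 0.6 0.6 -110 0;-380 -127 4 0.6 0.6 -110 0;-380 -127 4 0.6 0.6 -110 0;-380 -127 4 0.6 0.6 -110 0;-380 -127 4 0.6 0.6 -110 0;-380 -127 4 0.6 0.6 -110 0;-380 -127 4 0.6 0.6 -110 0;-380 -127 4 0.6 0.6 -110 0")

```text
time: 25.93
tool_pos: [0.4801, -0.1112, 0.2302]
tcp_rot: [-0.393, -3.109, -0.001]
wrist_force: [0.8, -0.2, -1.7]
width: 0.137
```

Emit:
arm_command(targets="0 0 0 0 0 0 0;0 0 0 0 0 0 0;0 0 0 0 0 0 0")

```text
time: 26.18
tool_pos: [0.4812, -0.1096, 0.2309]
tcp_rot: [-0.406, -3.108, -0.002]
wrist_force: [-0.6, -0.3, -0.9]
width: 0.137
```

```bash
python3 go.py .479 -.130 .20 120
```

```text
row: -3 -20 31  0.2 -0.4 -44.9  rows~6.3  yaw 75.1->120.0 q6new~-2.36
t 26.18 [ 0.4812 -0.1096  0.2309] F [-0.6 -0.3 -0.9] w 0.137
```

Emit:
arm_command(targets="-3 -20 31 0.2 -0.4 -45 0;-3 -20 31 0.2 -0.4 -45 0;-3 -20 31 0.2 -0.4 -45 0;-3 -20 31 0.2 -0.4 -45 0;-3 -20 31 0.2 -0.4 -45 0;-3 -20 31 0.2 -0.4 -45 0;-3 -20 31 0.2 -0.4 -45 0;-3 -20 31 0.2 -0.4 -45 0;-3 -20 31 0.2 -0.4 -45 0")

```text
time: 26.93
tool_pos: [0.48, -0.1286, 0.201]
tcp_rot: [-0.82, 3.031, -0.003]
wrist_force: [0.1, -0.1, -1.6]
width: 0.136
```

```bash
python3 - <<'E'
from h import *
snap('scene','s15'); t,_=snap('top','t15')
im=cv2.imread('pics/s15.png')
cv2.imwrite('pics/s15c.png',np.vstack([cv2.resize(im[160:290,220:420],None,fx=3.3,fy=2.6*1.0,interpolation=cv2.INTER_CUBIC),cv2.resize(t[200:290,300:420],(660,260))]))
E
python3 go.py .479 -.130 .135 120
```

```text
row: 1 -0 66  -0.2 0.1 0.3  rows~1.6  yaw 120.3->120.0 q6new~-2.36
t 27.03 [ 0.4801 -0.1291  0.2013] F [-1.2 -0.1 -0.6] w 0.137
```

View pics/s15c.png

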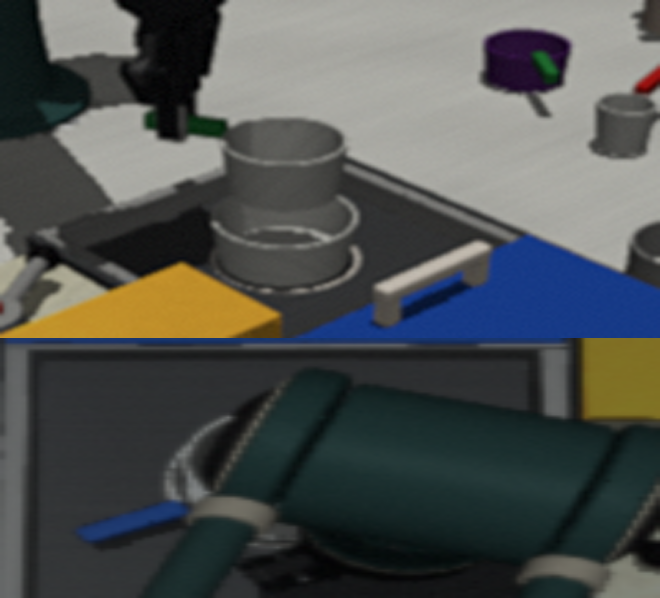

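Emit:
arm_command(targets="0 0 25 0 0 0 0;0 0 45 0 0 0 0;0 0 55 0 0 0 0;0 0 61 0 0 0 0;0 0 64 0 0 0 0;0 0 64 0 0 0 0")

```text
time: 27.53
tool_pos: [0.4803, -0.1302, 0.1375]
tcp_rot: [-0.819, 3.03, -0.004]
wrist_force: [0.1, 0.6, -1.5]
width: 0.135
```

Run:
```python
from h import *
im,_=snap('scene','s16')
cv2.imwrite('pics/s16c.png',cv2.resize(im[160:290,220:420],None,fx=3.8,fy=3.8,interpolation=cv2.INTER_CUBIC))
s=bot.read_state();print(s['tool_pos'],s['wrist_force'])
```

```text
[ 0.48077662 -0.13036174  0.13819966] [ 0.55873408 -0.24253942 -1.33889806]
```

View pics/s16c.png

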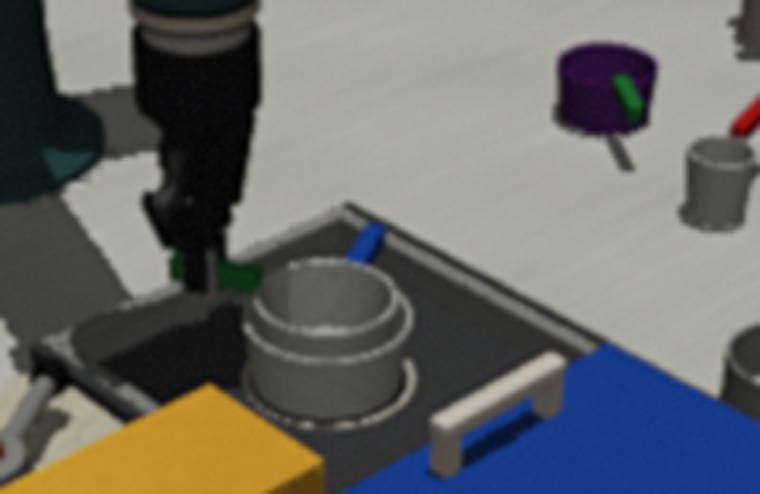

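Inside pan a now. A few millimetres more, then release.

Emit:
arm_command(targets="0 0 2 0 0 0 0;0 0 4 0 0 0 0;0 0 4 0 0 0 0")

```text
time: 27.83
tool_pos: [0.4806, -0.1304, 0.1341]
tcp_rot: [-0.819, 3.029, -0.005]
wrist_force: [-0.4, 0.1, -2.0]
width: 0.131
```

Emit:
arm_command(targets="0 0 1.5 0 0 0 0;0 0 3 0 0 0 0;0 0 3 0 0 0 0")

```text
time: 28.08
tool_pos: [0.4806, -0.1304, 0.1309]
tcp_rot: [-0.819, 3.029, -0.005]
wrist_force: [-0.6, -0.3, -0.3]
width: 0.135
```

Emit:
arm_command(targets="0 0 0 0 0 0 0.2;0 0 0 0 0 0 0.5;0 0 0 0 0 0 0.5;0 0 0 0 0 0 0.5;0 0 -25 0 0 0 0.5;0 0 -60 0 0 0 0.5;0 0 -100 0 0 0 0.5;0 0 -120 0 0 0 0.5;0 0 -120 0 0 0 0.5")

```text
time: 28.83
tool_pos: [0.4836, -0.1311, 0.2576]
tcp_rot: [-0.817, 3.02, -0.014]
wrist_force: [-0.5, -0.3, 0.7]
width: 0.502
```

```bash
python3 go.py .45 .30 .25 15
```

```text
row: -188 389 5  0.0 1.0 105.3  rows~14.7  yaw 120.3->15.0 q6new~0.33
t 28.83 [ 0.4836 -0.1311  0.2576] F [-0.5 -0.3  0.7] w 0.502
```

Emit:
arm_command(targets="-188 389 5 0 1 105 0.6;-188 389 5 0 1 105 0.6;-188 389 5 0 1 105 0.6;-188 389 5 0 1 105 0.6;-188 389 5 0 1 105 0.6;-188 389 5 0 1 105 0.6;-188 389 5 0 1 105 0.6;-188 389 5 0 1 105 0.6;-188 389 5 0 1 105 0.6;-188 389 5 0 1 105 0.6")

```text
time: 29.67
tool_pos: [0.4514, 0.2347, 0.2448]
tcp_rot: [-0.882, -3.009, 0.006]
wrist_force: [0.5, -0.6, 0.7]
width: 0.602
```

Emit:
arm_command(targets="0 0 0 0 0 0 0.6;0 0 0 0 0 0 0.6")

```text
time: 29.83
tool_pos: [0.4514, 0.2347, 0.2446]
tcp_rot: [-0.866, -3.013, 0.007]
wrist_force: [0.0, 0.1, -0.5]
width: 0.603
```

```bash
python3 go.py .45 .30 .25 15
python3 - <<'E'
from h import *
im,s=wsnap('w17');t,_=snap('top','t17')
try:
    vu=np.argwhere(colmask(im,'red'));h,l,w,a=handle(wrist_plane(vu[:,::-1],HZ['red']-.001,s)); print(len(vu),vu.mean(0),h,l,w,a)
except Exception as e: print(e)
E
```

```text
row: 36 55 -6  -0.5 -0.2 42.9  rows~6.0  yaw 57.9->15.0 q6new~0.33
t 29.83 [0.4514 0.2347 0.2446] F [ 0.   0.1 -0.5] w 0.603
1116 [117.36111111 514.66845878] [0.46548641 0.43908456] 0.07655993103981018 0.015793753787875175 106.2635726928711
```

View pics/t17.png

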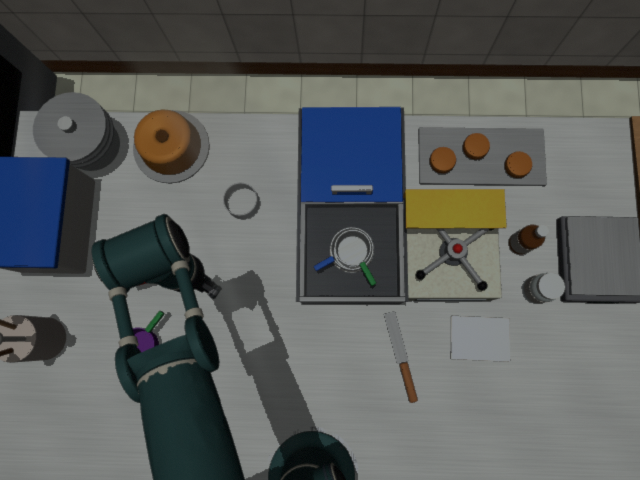

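View pics/w17.png

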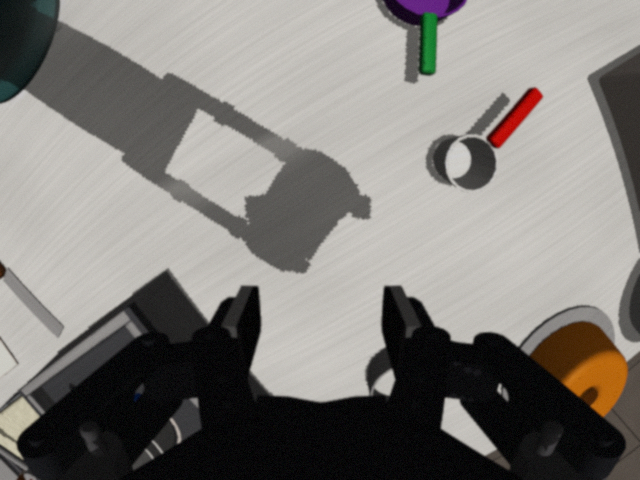

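```bash
python3 go.py .462 .4516 .15 15.8
```

```text
row: 108 191 94  -0.5 -0.1 42.0  rows~5.9  yaw 57.8->15.8 q6new~0.50
t 29.93 [0.4519 0.2327 0.2449] F [ 0.9 -0.1 -0.4] w 0.601
```

Emit:
arm_command(targets="108 191 94 -0.5 0 42 0.6;108 191 94 -0.5 0 42 0.6;108 191 94 -0.5 0 42 0.6;108 191 94 -0.5 0 42 0.6;108 191 94 -0.5 0 42 0.6;108 191 94 -0.5 0 42 0.6;108 191 94 -0.5 0 42 0.6;108 191 94 -0.5 0 42 0.6")

```text
time: 30.6
tool_pos: [0.4626, 0.4511, 0.1493]
tcp_rot: [-1.895, -2.503, 0.001]
wrist_force: [-0.0, -0.9, 0.1]
width: 0.603
```

```bash
python3 go.py .462 .4516 .043 15.8
```

```text
row: 1 -0 106  -0.1 -0.1 -0.1  rows~2.5  yaw 15.7->15.8 q6new~0.50
t 30.6 [0.4626 0.4511 0.1493] F [-0.  -0.9  0.1] w 0.603
```

Emit:
arm_command(targets="1 0 35 0 0 0 0.6;1 0 70 0 0 0 0.6;1 0 95 0 0 0 0.6;1 0 106 0 0 0 0.6;1 0 106 0 0 0 0.6;1 0 106 0 0 0 0.6")

```text
time: 31.1
tool_pos: [0.4634, 0.4524, 0.0462]
tcp_rot: [-1.899, -2.501, -0.005]
wrist_force: [0.6, 0.2, 0.5]
width: 0.597
```

Emit:
arm_command(targets="0 0 0 0 0 0 0;0 0 0 0 0 0 0;0 0 0 0 0 0 0;0 0 0 0 0 0 0;0 0 0 0 0 0 0;0 0 0 0 0 0 0")

```text
time: 31.6
tool_pos: [0.4636, 0.4549, 0.0475]
tcp_rot: [-1.897, -2.503, -0.011]
wrist_force: [0.4, 0.3, 6.6]
width: 0.133
```

Emit:
arm_command(targets="0 0 -15 0 0 0 0;0 0 -40 0 0 0 0;0 0 -80 0 0 0 0;0 0 -120 0 0 0 0;0 0 -160 0 0 0 0;0 0 -200 0 0 0 0;0 0 -210 0 0 0 0;0 0 -210 0 0 0 0")

```text
time: 32.27
tool_pos: [0.4644, 0.4548, 0.2612]
tcp_rot: [1.898, 2.503, 0.02]
wrist_force: [0.7, -0.4, 0.3]
width: 0.14
```

```bash
python3 go.py .622 -.1165 .255 -110
```

```text
row: -593 -3 2  -0.2 -0.9 125.7  rows~17.6  yaw 15.7->-110.0 q6new~1.73
t 32.27 [0.4644 0.4548 0.2612] F [ 0.7 -0.4  0.3] w 0.14
```

Emit:
arm_command(targets="-593 -3 4 0 -1 126 0;-593 -3 4 0 -1 126 0;-593 -3 4 0 -1 126 0;-593 -3 4 0 -1 126 0;-593 -3 4 0 -1 126 0;-593 -3 4 0 -1 126 0;-593 -3 4 0 -1 126 0;-593 -3 4 0 -1 126 0;-593 -3 4 0 -1 126 0;-593 -3 4 0 -1 126 0")

```text
time: 33.1
tool_pos: [0.5712, 0.049, 0.2478]
tcp_rot: [3.004, 0.909, -0.014]
wrist_force: [0.1, -0.2, -0.4]
width: 0.138
```

Emit:
arm_command(targets="0 0 0 0 0 0 0;0 0 0 0 0 0 0;0 0 0 0 0 0 0")

```text
time: 33.35
tool_pos: [0.5714, 0.0509, 0.2486]
tcp_rot: [3.002, 0.918, -0.013]
wrist_force: [-0.5, -0.4, -1.7]
width: 0.135
```

```bash
python3 go.py .6246 -.1165 .24 -110
python3 - <<'E'
from h import *
t,_=snap('top','t18')
for n in ('t17','t18'):
  t=cv2.imread('pics/%s.png'%n)
  for c,b,z,k in (('blue',(305,235,345,285),.0875+.056,.077),('green',(345,250,395,295),.0915+.060,.073)):
    try:
      h,l,w,a=handle(plane('top',np.argwhere(colmask(t,c,b,70,30))[:,::-1],z))
      if c=='green' and a<180: a+=180*(a<100)
      e=np.array([np.cos(np.radians(a)),np.sin(np.radians(a))]); print(n,c,h.round(4),round(l,3),round(a,1),'axis',(h-k*e).round(4))
    except Exception as x: print(n,c,'occluded')
E
```

```text
row: -49 169 9  0.2 0.4 54.0  rows~7.5  yaw -56.0->-110.0 q6new~1.74
t 33.35 [0.5714 0.0509 0.2486] F [-0.5 -0.4 -1.7] w 0.135
t17 blue [ 0.5089 -0.0232] 0.053 117.9 axis [ 0.5449 -0.0912]
t17 green [ 0.4853 -0.1267] 0.06 207.1 axis [ 0.5503 -0.0934]
t18 blue [ 0.5085 -0.0239] 0.053 125.0 axis [ 0.5526 -0.087 ]
t18 green [ 0.4853 -0.1267] 0.06 207.1 axis [ 0.5503 -0.0934]
```

Emit:
arm_command(targets="-49 169 9 0 0.4 54 0;-49 169 9 0 0.4 54 0;-49 169 9 0 0.4 54 0;-49 169 9 0 0.4 54 0;-49 169 9 0 0.4 54 0;-49 169 9 0 0.4 54 0;-49 169 9 0 0.4 54 0;-49 169 9 0 0.4 54 0;-49 169 9 0 0.4 54 0;-49 169 9 0 0.4 54 0")

```text
time: 34.23
tool_pos: [0.6265, -0.1148, 0.2422]
tcp_rot: [3.092, -0.537, 0.006]
wrist_force: [-0.2, 0.2, -1.4]
width: 0.134
```

```bash
python3 go.py .6246 -.1165 .16 -110
python3 - <<'E'
from h import *
im,_=snap('scene','s19')
cv2.imwrite('pics/s19c.png',cv2.resize(im[130:290,220:420],None,fx=3.8,fy=3.7,interpolation=cv2.INTER_CUBIC))
E
```

```text
row: -2 2 82  0.2 -0.2 0.3  rows~2.0  yaw -109.7->-110.0 q6new~1.74
t 34.23 [ 0.6265 -0.1148  0.2422] F [-0.2  0.2 -1.4] w 0.134
```

View pics/s19c.png

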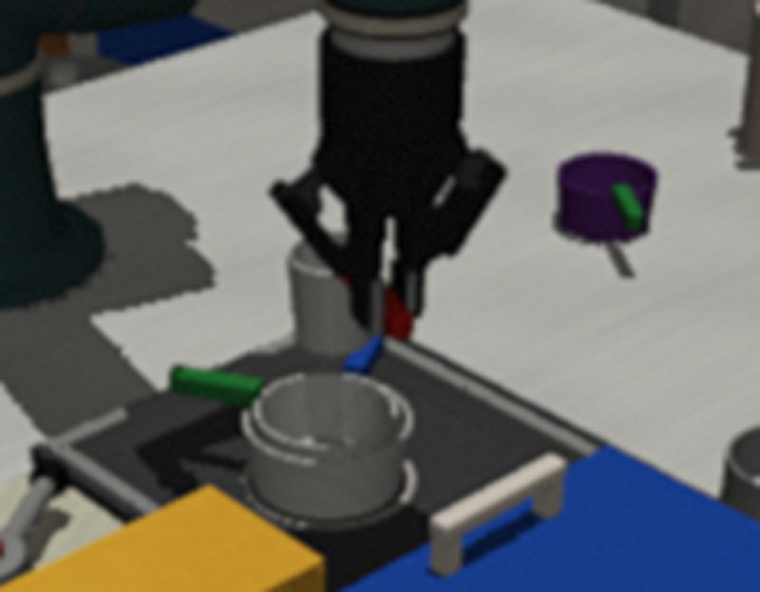

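Emit:
arm_command(targets="-2 2 30 0 0 0 0;-2 2 60 0 0 0 0;-2 2 80 0 0 0 0;-2 2 88 0 0 0 0;-2 2 92 0 0 0 0;-2 2 92 0 0 0 0")

```text
time: 34.78
tool_pos: [0.6243, -0.1176, 0.1504]
tcp_rot: [3.091, -0.542, 0.006]
wrist_force: [-0.9, 0.6, -0.3]
width: 0.133
```

Run:
```python
from h import *
im,_=snap('scene','s20')
cv2.imwrite('pics/s20c.png',cv2.resize(im[130:290,220:420],None,fx=3.8,fy=3.7,interpolation=cv2.INTER_CUBIC))
```

```text
(no output)
```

View pics/s20c.png

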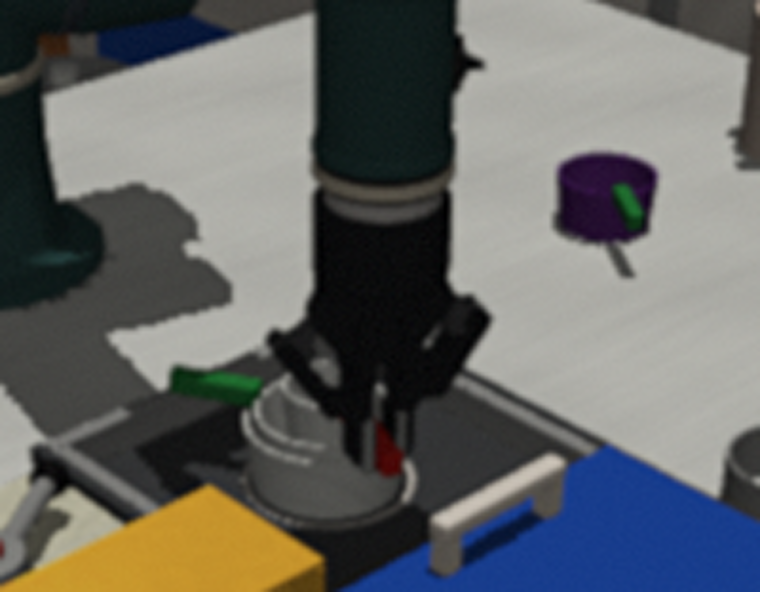

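Emit:
arm_command(targets="0 0 1.5 0 0 0 0;0 0 3 0 0 0 0;0 0 4 0 0 0 0;0 0 4 0 0 0 0")

```text
time: 35.17
tool_pos: [0.6249, -0.1183, 0.1476]
tcp_rot: [3.09, -0.544, 0.009]
wrist_force: [-1.0, 0.7, -1.1]
width: 0.134
```

Emit:
arm_command(targets="0 0 1.5 0 0 0 0;0 0 3 0 0 0 0;0 0 3 0 0 0 0")

```text
time: 35.42
tool_pos: [0.6244, -0.1182, 0.1436]
tcp_rot: [3.09, -0.544, 0.007]
wrist_force: [-0.7, 0.3, -0.7]
width: 0.134
```

Emit:
arm_command(targets="0 0 1 0 0 0 0.2;0 0 1 0 0 0 0.45;0 0 1 0 0 0 0.45;0 0 1 0 0 0 0.45;0 0 -25 0 0 0 0.45;0 0 -60 0 0 0 0.45;0 0 -100 0 0 0 0.45;0 0 -120 0 0 0 0.45;0 0 -120 0 0 0 0.45")

```text
time: 36.17
tool_pos: [0.6276, -0.1184, 0.2719]
tcp_rot: [3.09, -0.544, 0.027]
wrist_force: [0.7, 0.4, 1.7]
width: 0.452
```

```bash
python3 go.py .44 -.05 .26 -40
python3 - <<'E'
from h import *
im,_=snap('scene','s21')
cv2.imwrite('pics/s21c.png',cv2.resize(im[130:290,220:420],None,fx=3.8,fy=3.7,interpolation=cv2.INTER_CUBIC))
wsnap('w21')
E
```

```text
row: -200 -0 8  0.7 -0.8 -70.0  rows~9.8  yaw -110.0->-40.0 q6new~0.58
t 36.17 [ 0.6276 -0.1184  0.2719] F [0.7 0.4 1.7] w 0.452
```

View pics/s21c.png

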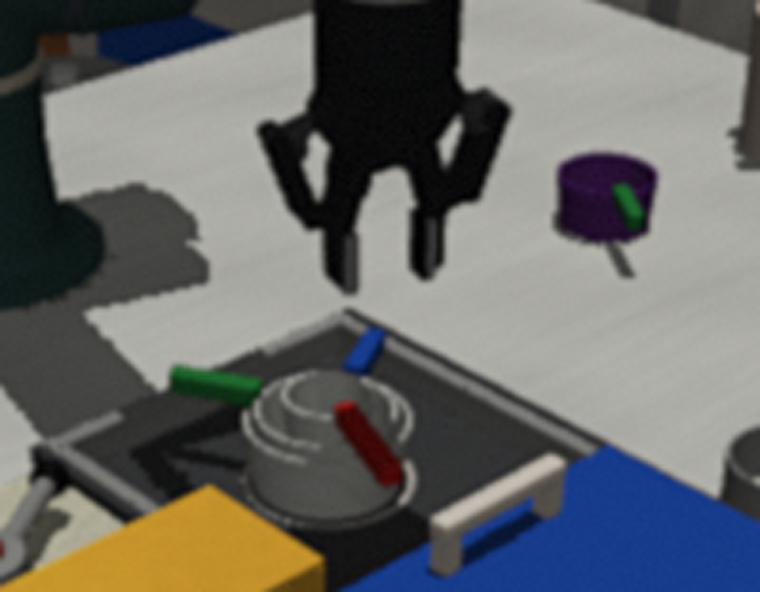

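View pics/w21.png

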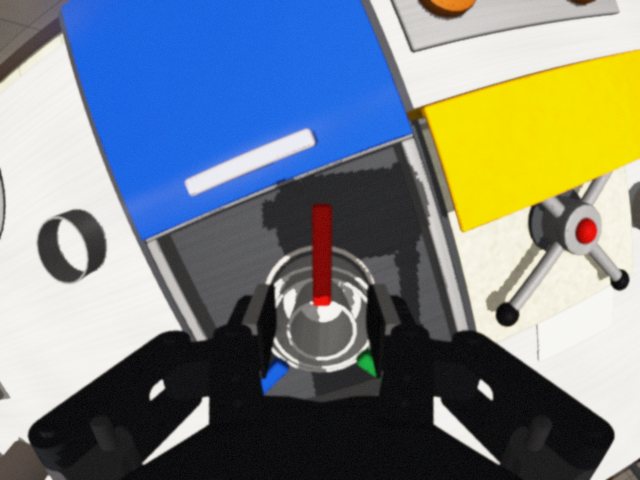

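```bash
python3 go.py .5286 -.257 .26 -136
```

```text
row: -43 164 6  0.0 -0.5 26.0  rows~4.1  yaw -110.0->-136.0 q6new~1.92
t 36.27 [ 0.6249 -0.1178  0.2657] F [-0.2 -0.2 -0.4] w 0.448
```

Emit:
arm_command(targets="-43 164 6 0 -0.5 26 0;-43 164 6 0 -0.5 26 0;-43 164 6 0 -0.5 26 0;-43 164 6 0 -0.5 26 0;-43 164 6 0 -0.5 26 0;-43 164 6 0 -0.5 26 0;-43 164 6 0 -0.5 26 0")

```text
time: 36.85
tool_pos: [0.5269, -0.2567, 0.2564]
tcp_rot: [-2.892, 1.228, 0.009]
wrist_force: [0.5, 0.1, -0.4]
width: 0.001
```

```bash
python3 - <<'E'
from h import *
t,d=snap('top','t22'); im,s=wsnap('w22'); print(s['tool_pos'])
cv2.imwrite('pics/t22c.png',cv2.resize(t[185:305,295:510],None,fx=3.7,fy=3.7,interpolation=cv2.INTER_CUBIC))
E
python3 go.py .5286 -.257 .122 -136
```

```text
[ 0.52751796 -0.25619289  0.25678514]
row: 2 0 135  0.1 0.2 0.1  rows~3.2  yaw -135.9->-136.0 q6new~1.92
t 36.95 [ 0.528  -0.2559  0.2572] F [-1.  -0.3  0.4] w -0.001
```

View pics/t22c.png

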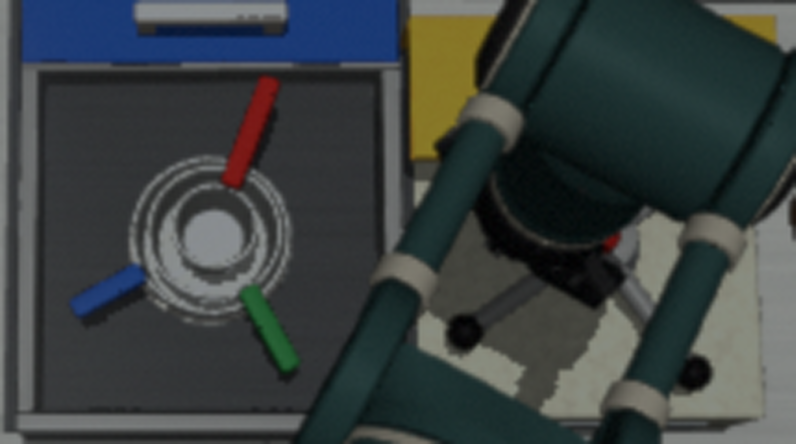

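View pics/w22.png

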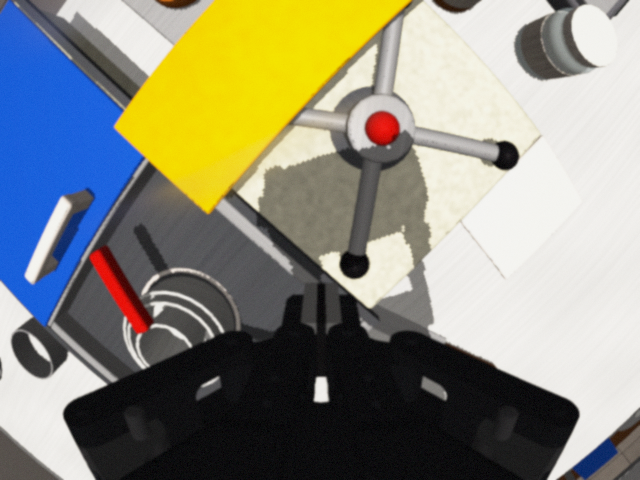

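```bash
cat > arc.py <<'E'
import sys
from h import *
def rows(H,r,z,phis,off,s=None):
    s=bot.read_state(); p=np.array(s['tool_pos']); Rm=R.from_rotvec(s['tcp_rot'])
    out=[]
    for ph in phis:
        a=np.radians(ph); tgt=np.array([H[0]+r*np.cos(a),H[1]+r*np.sin(a),z])
        yw=np.radians(ph+off); Y=np.array([np.cos(yw),np.sin(yw),0]);Z=np.array([0,0,-1.]);T=R.from_matrix(np.c_[np.cross(Y,Z),Y,Z])
        rel=(Rm.inv()*T).as_rotvec(degrees=True); sh=Rm.inv().apply(tgt-p)*1000
        out.append('%.0f %.0f %.0f %.0f %.0f %.0f 0'%(*sh,*rel))
    print(';'.join(out).replace('-0 ','0 '))
E
python3 - <<'E'
from h import *
s=bot.read_state()
b=wrist_plane([(382,128)],.162,s)[0];p=wrist_plane([(355,264),(507,155)],.13,s)
print(b.round(4),p.round(4))
for q in p: print(np.degrees(np.arctan2(*(q-b)[:2][::-1])).round(1),np.linalg.norm((q-b)[:2]))
E
```

```text
[ 0.5508 -0.335   0.162 ] [[ 0.4878 -0.2522  0.13  ]
 [ 0.4634 -0.3995  0.13  ]]
127.3 0.10404744116736135
-143.6 0.10864267481919046
```

Emit:
arm_command(targets="2 0 40 0 0 0 0;2 0 80 0 0 0 0;2 0 110 0 0 0 0;2 0 125 0 0 0 0;2 0 135 0 0 0 0;2 0 135 0 0 0 0")

```text
time: 37.45
tool_pos: [0.5276, -0.2563, 0.12]
tcp_rot: [2.893, -1.223, -0.013]
wrist_force: [0.3, 0.4, -0.6]
width: -0.001
```

```bash
python3 -c "
from arc import *
s=bot.read_state();print(s['tool_pos'],s['wrist_force'])
rows((.5495,-.3345),.08,.122,[108,113,119,125,131,137,143,149,155,161],-241)"
```

```text
[ 0.52755311 -0.25629428  0.12003068] [ 0.29769411  0.40942034 -0.56567859]
0 3 -2 0 0 -3 0;-3 10 -2 0 0 -8 0;-6 18 -2 0 0 -14 0;-8 26 -2 0 0 -20 0;-8 34 -2 0 0 -26 0;-9 43 -2 0 0 -32 0;-8 51 -2 0 0 -38 0;-6 59 -2 0 0 -44 0;-3 67 -2 0 0 -50 0;0 75 -2 0 1 -56 0
```

Emit:
arm_command(targets="-1 3 -2 0 0 -3 0;-3 10 -2 0 0 -8 0;-6 18 -2 0 0 -14 0;-8 26 -2 0 0 -20 0;-8 34 -2 0 0 -26 0;-9 43 -2 0 0 -32 0;-8 51 -2 0 0 -38 0;-6 59 -2 0 0 -44 0;-3 67 -2 0 0 -50 0;0 75 -2 0 0 -56 0")

```text
time: 38.28
tool_pos: [0.476, -0.3093, 0.1279]
tcp_rot: [-3.127, -0.284, 0.001]
wrist_force: [-0.3, 6.7, 3.5]
width: -0.0
```

```bash
python3 -c "
from arc import *
s=bot.read_state();print(s['tool_pos'],s['wrist_force'])
p=s['tool_pos'][:2]-np.array([.5495,-.3345]);print(np.degrees(np.arctan2(p[1],p[0])),np.linalg.norm(p))
rows((.5495,-.3345),.08,.122,[167,173,179,185,191,197,203,209,215,221],-241)"
```

```text
[ 0.47603764 -0.30925788  0.12787444] [-0.33783825  6.67049237  3.53094948]
161.03696264923522 0.07767807195645206
-6 6 6 0 0 -6 0;-9 14 6 0 0 -12 0;-11 22 6 0 0 -18 0;-12 31 6 0 0 -24 0;-12 39 6 0 0 -30 0;-12 47 6 0 0 -36 0;-10 56 6 0 0 -42 0;-8 64 6 0 0 -48 0;-5 71 6 0 0 -54 0;-1 79 6 0 0 -60 0
```

Emit:
arm_command(targets="-6 6 3 0 0 -6 0;-9 14 3 0 0 -12 0;-11 22 3 0 0 -18 0;-12 31 3 0 0 -24 0;-12 39 3 0 0 -30 0;-12 47 3 0 0 -36 0;-10 56 3 0 0 -42 0;-8 64 3 0 0 -48 0;-5 71 3 0 0 -54 0;-1 79 3 0 0 -60 0")

```text
time: 39.12
tool_pos: [0.49, -0.3889, 0.1272]
tcp_rot: [2.566, 1.81, -0.0]
wrist_force: [-1.8, 6.3, 11.9]
width: -0.002
```

```bash
python3 -c "
from arc import *
s=bot.read_state();print(s['tool_pos'],s['wrist_force'])
p=s['tool_pos'][:2]-np.array([.5495,-.3345]);print(np.degrees(np.arctan2(p[1],p[0])),np.linalg.norm(p))
rows((.5495,-.3345),.08,.122,[226,231,236,240,243,245,245],-241)"
```

```text
[ 0.4899648  -0.38890239  0.1271887 ] [-1.79602986  6.34589308 11.9394861 ]
-137.57939254697126 0.08064775136013844
-2 5 5 0 0 -5 0;-4 11 5 0 0 -10 0;-6 18 5 0 0 -15 0;-7 23 5 0 0 -19 0;-8 28 5 0 0 -22 0;-8 30 5 0 0 -24 0;-8 30 5 0 0 -24 0
```

Run:
```python
from h import *
im,_=snap('scene','s23');t,_=snap('top','t23')
cv2.imwrite('pics/s23c.png',cv2.resize(im[190:350,130:330],None,fx=3.8,fy=3.7,interpolation=cv2.INTER_CUBIC))
wsnap('w23'); s=bot.read_state(); print(s['tool_pos'],s['wrist_force'])
```

```text
[ 0.49079034 -0.39010308  0.12694784] [-0.50228337  1.85482568  5.98740136]
```

View pics/s23c.png

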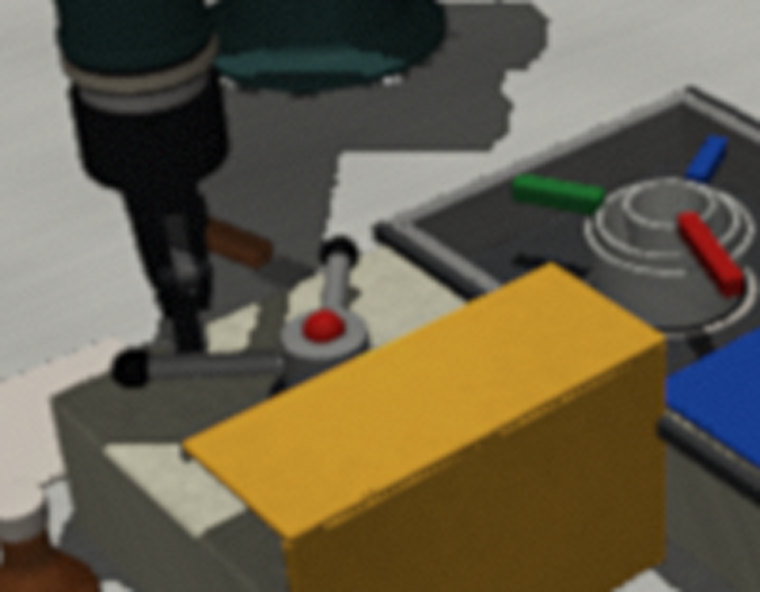

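View pics/w23.png

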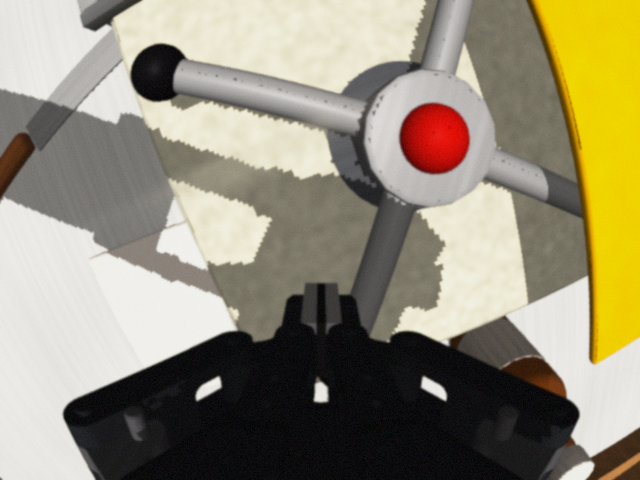

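Emit:
arm_command(targets="-2 5 2 0 0 -5 0;-4 11 2 0 0 -10 0;-6 18 2 0 0 -15 0;-7 23 2 0 0 -19 0;-8 28 2 0 0 -22 0;-8 30 2 0 0 -24 0;-8 30 2 0 0 -24 0")

```text
time: 39.85
tool_pos: [0.5157, -0.4084, 0.1255]
tcp_rot: [2.136, 2.298, -0.004]
wrist_force: [-3.5, 1.2, 5.7]
width: -0.001
```

```bash
python3 -c "
from arc import *
s=bot.read_state();print(s['tool_pos'],s['wrist_force'])
p=s['tool_pos'][:2]-np.array([.5495,-.3345]);print(np.degrees(np.arctan2(p[1],p[0])),np.linalg.norm(p))
im,s=wsnap('w24')"
```

```text
[ 0.51571203 -0.40841959  0.12550399] [-3.51323225  1.19510231  5.73994879]
-114.56470694919642 0.081275660304799
```

View pics/w24.png

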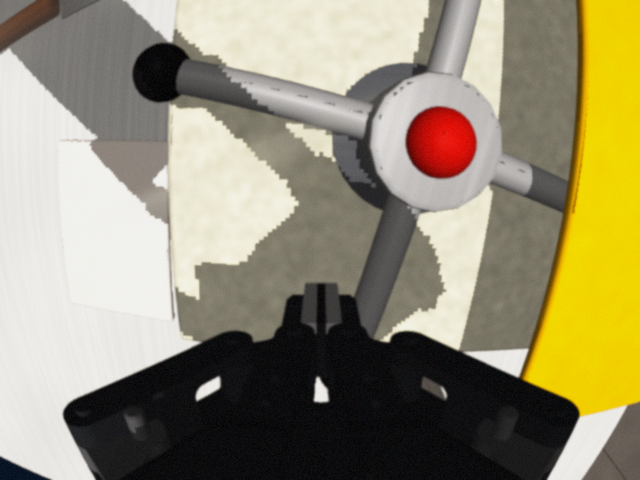

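```bash
python3 -c "
from h import *
s=bot.read_state(); H=np.array([.5495,-.3345]); print(wrist_plane([(438,141)],.162,s))
q=wrist_plane([(162,72),(270,97)],.13,s)[:,:2]
for p in q: p=p-H; print(np.degrees(np.arctan2(p[1],p[0])),np.linalg.norm(p))
"; python3 go.py .5157 -.4084 .19 4
```

```text
[[ 0.54416532 -0.33595354  0.162     ]]
169.15348156139453 0.10409508771101716
170.68907992684905 0.05954891182667155
row: -1 0 -65  0.0 0.2 0.1  rows~1.6  yaw 4.1->4.0 q6new~-0.74
t 39.9 [ 0.5153 -0.408   0.1249] F [-2.8  1.4  4.2] w 0.002
```

Emit:
arm_command(targets="-2 -4 0 0 0 0 0;-2 -5 -25 0 0 0 0;-2 -5 -60 0 0 0 0;-2 -5 -85 0 0 0 0;-2 -5 -85 0 0 0 0;-2 -5 -85 0 0 0 0")

```text
time: 40.4
tool_pos: [0.5104, -0.41, 0.2094]
tcp_rot: [2.138, 2.295, -0.003]
wrist_force: [0.5, -0.3, 0.2]
width: 0.0
```

```bash
python3 go.py .4832 -.2898 .20 -95
```

```text
row: 122 -19 9  0.3 0.1 99.1  rows~13.8  yaw 4.1->-95.0 q6new~1.12
t 40.4 [ 0.5104 -0.41    0.2094] F [ 0.5 -0.3  0.2] w 0.0
```

Emit:
arm_command(targets="122 -19 9 0 0 99 0;122 -19 9 0 0 99 0;122 -19 9 0 0 99 0;122 -19 9 0 0 99 0;122 -19 9 0 0 99 0;122 -19 9 0 0 99 0;122 -19 9 0 0 99 0;122 -19 9 0 0 99 0;122 -19 9 0 0 99 0;122 -19 9 0 0 99 0")

```text
time: 41.23
tool_pos: [0.4802, -0.2876, 0.195]
tcp_rot: [-3.081, -0.601, 0.007]
wrist_force: [0.2, 0.2, -0.5]
width: -0.001
```

Emit:
arm_command(targets="0 0 0 0 0 0 0;0 0 0 0 0 0 0;0 0 0 0 0 0 0")

```text
time: 41.48
tool_pos: [0.4805, -0.2881, 0.1956]
tcp_rot: [-3.079, -0.615, 0.006]
wrist_force: [0.5, 0.8, 0.0]
width: 0.001
```

```bash
python3 go.py .4832 -.2898 .20 -95
python3 - <<'E'
from h import *
im,s=wsnap('w25'); t,_=snap('top','t25')
cv2.imwrite('pics/t25c.png',cv2.resize(t[185:305,295:510],None,fx=3.7,fy=3.7,interpolation=cv2.INTER_CUBIC))
E
```

```text
row: 2 3 -4  -0.1 0.2 27.6  rows~3.9  yaw -67.4->-95.0 q6new~1.12
t 41.48 [ 0.4805 -0.2881  0.1956] F [0.5 0.8 0. ] w 0.001
```

View pics/w25.png

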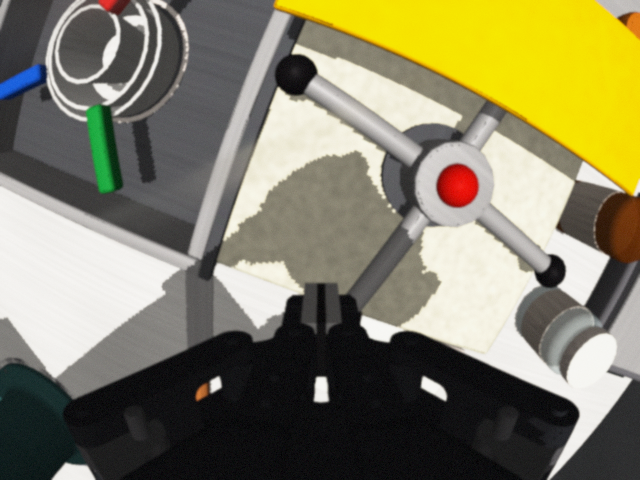

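View pics/t25c.png

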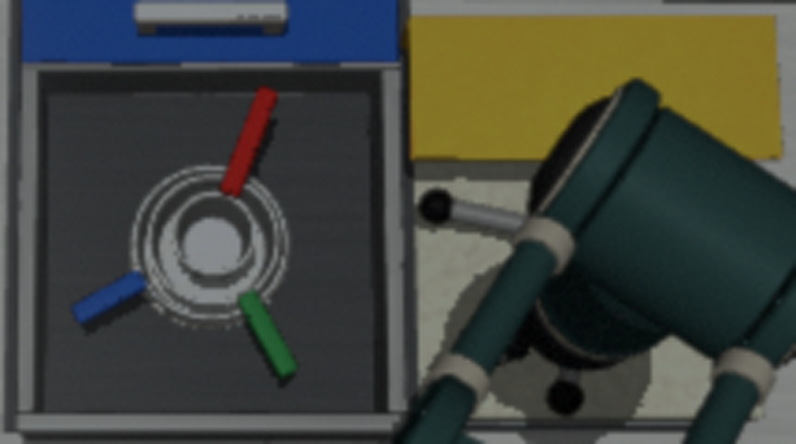

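```bash
python3 -c "
from h import *
s=bot.read_state(); q=wrist_plane([(297,75),(550,269)],.13,s)[:,:2]; print(q.round(4),wrist_plane([(458,185)],.162,s).round(4)); p=q[0]-q[1]; print(np.degrees(np.arctan2(p[1],p[0])))
"
```

```text
[[ 0.5703 -0.2357]
 [ 0.5289 -0.439 ]] [[ 0.5494 -0.3329  0.162 ]]
78.49418663499883
```

Emit:
arm_command(targets="2 3 -4 0 0 27 0;2 3 -4 0 0 27 0;2 3 -4 0 0 27 0;2 3 -4 0 0 27 0;2 3 15 0 0 27 0;2 3 45 0 0 27 0;2 3 65 0 0 27 0;2 3 76 0 0 27 0;2 3 76 0 0 27 0")

```text
time: 42.33
tool_pos: [0.4814, -0.289, 0.117]
tcp_rot: [-3.136, 0.124, 0.013]
wrist_force: [-0.4, 1.1, -0.2]
width: 0.001
```

```bash
python3 -c "
from arc import *
s=bot.read_state();print(s['tool_pos'],s['wrist_force'])
p=s['tool_pos'][:2]-np.array([.5495,-.3345]);print(np.degrees(np.arctan2(p[1],p[0])),np.linalg.norm(p))
rows((.5495,-.3345),.08,.120,[150,155,161,167,173,179,185,191,197,203],-241)"
```

```text
[ 0.48137683 -0.28896966  0.11699006] [-0.44105058  1.14440681 -0.2286297 ]
146.24308418811682 0.08193765209122847
-1 6 -3 0 0 -4 0;-3 12 -3 0 0 -9 0;-6 20 -3 0 0 -15 0;-8 28 -3 0 0 -21 0;-8 37 -3 0 0 -27 0;-8 45 -3 0 0 -33 0;-7 53 -3 0 0 -39 0;-6 61 -3 0 0 -45 0;-3 69 -3 0 0 -51 0;1 77 -3 0 0 -57 0
```

Emit:
arm_command(targets="-1 6 0 0 0 -4 0;-3 12 0 0 0 -9 0;-6 20 0 0 0 -15 0;-8 28 0 0 0 -21 0;-8 37 0 0 0 -27 0;-8 45 0 0 0 -33 0;-7 53 0 0 0 -39 0;-6 61 0 0 0 -45 0;-3 69 0 0 0 -51 0;1 77 0 0 0 -57 0")

```text
time: 43.17
tool_pos: [0.4774, -0.3661, 0.1212]
tcp_rot: [-2.81, -1.393, 0.006]
wrist_force: [-4.4, 5.1, 1.5]
width: -0.003
```

```bash
python3 -c "
from arc import *
s=bot.read_state();print(s['tool_pos'],s['wrist_force'])
p=s['tool_pos'][:2]-np.array([.5495,-.3345]);print(np.degrees(np.arctan2(p[1],p[0])),np.linalg.norm(p))
rows((.5495,-.3345),.08,.120,[209,215,221,227,233,239,243,246,248,249],-241)"
```

```text
[ 0.47739644 -0.36611158  0.12116969] [-4.42879965  5.07168423  1.49384547]
-156.3264346534114 0.07872874793054495
-4 6 1 0 0 -5 0;-7 14 1 0 0 -11 0;-10 22 1 0 0 -17 0;-11 30 1 0 0 -23 0;-11 39 1 0 0 -29 0;-11 47 1 0 0 -35 0;-10 53 1 0 0 -39 0;-9 57 1 0 0 -42 0;-8 59 1 0 0 -44 0;-8 61 1 0 0 -45 0
```

Emit:
arm_command(targets="-4 6 0 0 0 -5 0;-7 14 0 0 0 -11 0;-10 22 0 0 0 -17 0;-11 30 0 0 0 -23 0;-11 39 0 0 0 -29 0;-11 47 0 0 0 -35 0;-10 53 0 0 0 -39 0;-9 57 0 0 0 -42 0;-8 60 0 0 0 -44 0;-8 61 0 0 0 -45 0")

```text
time: 44.0
tool_pos: [0.5217, -0.4105, 0.1213]
tcp_rot: [-2.068, -2.36, 0.003]
wrist_force: [-3.7, 3.2, 1.6]
width: 0.007
```

Emit:
arm_command(targets="-2 -4 0 0 0 0 0;-2 -5 -25 0 0 0 0;-2 -5 -60 0 0 0 0;-2 -5 -90 0 0 0 0;-2 -5 -90 0 0 0 0;-2 -5 -90 0 0 0 0")

```text
time: 44.5
tool_pos: [0.5194, -0.4156, 0.2149]
tcp_rot: [2.07, 2.355, -0.003]
wrist_force: [-0.4, 0.4, -0.1]
width: 0.002
```

```bash
python3 go.py .4832 -.2898 .20 -95
```

```text
row: 130 -20 14  0.4 0.1 102.4  rows~14.3  yaw 7.4->-95.0 q6new~1.12
t 44.5 [ 0.5194 -0.4156  0.2149] F [-0.4  0.4 -0.1] w 0.002
```

Emit:
arm_command(targets="130 -20 10 0 0 102 0;130 -20 10 0 0 102 0;130 -20 10 0 0 102 0;130 -20 10 0 0 102 0;130 -20 10 0 0 102 0;130 -20 10 0 0 102 0;130 -20 10 0 0 102 0;130 -20 10 0 0 102 0;130 -20 10 0 0 102 0;130 -20 10 0 0 102 0")

```text
time: 45.33
tool_pos: [0.4801, -0.2868, 0.199]
tcp_rot: [-3.063, -0.691, 0.006]
wrist_force: [0.1, -0.2, -1.0]
width: 0.001
```

Emit:
arm_command(targets="0 0 0 0 0 0 0;0 0 0 0 0 0 0;0 0 0 0 0 0 0")

```text
time: 45.58
tool_pos: [0.4804, -0.287, 0.1996]
tcp_rot: [-3.06, -0.705, 0.006]
wrist_force: [-0.6, 0.3, 0.3]
width: -0.001
```

```bash
python3 go.py .4832 -.2898 .20 -95
python3 - <<'E'
from h import *
im,s=wsnap('w26');
E
```

```text
row: 1 4 -0  -0.1 0.2 31.0  rows~4.3  yaw -64.0->-95.0 q6new~1.12
t 45.58 [ 0.4804 -0.287   0.1996] F [-0.6  0.3  0.3] w -0.001
```

View pics/w26.png

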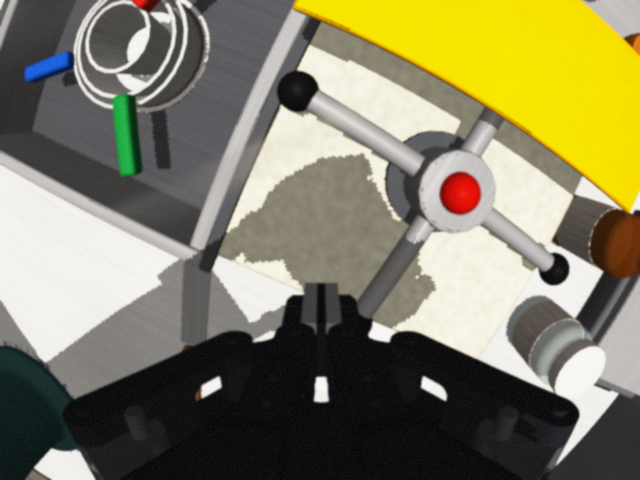

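```bash
python3 -c "
from h import *
s=bot.read_state(); q=wrist_plane([(299,92),(554,267)],.13,s)[:,:2]; print(q.round(4),wrist_plane([(460,194)],.162,s).round(4)); p=q[0]-q[1]; print(np.degrees(np.arctan2(p[1],p[0])))
"
```

```text
[[ 0.559  -0.2341]
 [ 0.5403 -0.4403]] [[ 0.5485 -0.3324  0.162 ]]
84.83364757846329
```

Emit:
arm_command(targets="1 4 0 0 0 29 0;1 4 0 0 0 29 0;1 4 0 0 0 29 0;1 4 0 0 0 29 0;1 4 20 0 0 29 0;1 4 50 0 0 29 0;1 4 70 0 0 29 0;1 4 80 0 0 29 0;1 4 80 0 0 29 0")

```text
time: 46.38
tool_pos: [0.481, -0.2889, 0.1171]
tcp_rot: [-3.137, 0.086, 0.013]
wrist_force: [-0.7, 0.8, -1.1]
width: -0.001
```

```bash
python3 -c "
from arc import *
s=bot.read_state();print(s['tool_pos'],s['wrist_force'])
p=s['tool_pos'][:2]-np.array([.5495,-.3345]);print(np.degrees(np.arctan2(p[1],p[0])),np.linalg.norm(p))
rows((.5495,-.3345),.08,.119,[150,156,162,168,174,180,186,192,198,204],-241)"
```

```text
[ 0.48104652 -0.28889753  0.11708479] [-0.67279851  0.76824091 -1.11284524]
146.32916713667436 0.08225244034571985
-1 6 -2 0 0 -2 0;-4 13 -2 0 0 -8 0;-6 21 -2 0 0 -14 0;-8 29 -2 0 0 -20 0;-9 38 -2 0 0 -26 0;-9 46 -2 0 0 -32 0;-8 54 -2 0 0 -38 0;-6 63 -2 0 0 -44 0;-4 71 -2 0 0 -50 0;0 78 -2 0 0 -56 0
```

Emit:
arm_command(targets="-1 6 0 0 0 -2 0;-4 13 0 0 0 -8 0;-6 21 0 0 0 -14 0;-8 29 0 0 0 -20 0;-9 38 0 0 0 -26 0;-9 46 0 0 0 -32 0;-8 54 0 0 0 -38 0;-6 63 0 0 0 -44 0;-4 71 0 0 0 -50 0;0 78 0 0 0 -56 0")

```text
time: 47.22
tool_pos: [0.4784, -0.3673, 0.1215]
tcp_rot: [-2.806, -1.403, 0.004]
wrist_force: [-2.8, 4.7, 2.6]
width: 0.006
```

```bash
python3 -c "
from arc import *
s=bot.read_state();print(s['tool_pos'],s['wrist_force'])
p=s['tool_pos'][:2]-np.array([.5495,-.3345]);print(np.degrees(np.arctan2(p[1],p[0])),np.linalg.norm(p))
rows((.5495,-.3345),.08,.120,[209,214,219,224,228,231,234,236,237],-241)"
```

```text
[ 0.47843438 -0.36726144  0.12154818] [-2.80911021  4.68232629  2.6271049 ]
-155.25017039154062 0.07825365389101077
-4 4 2 0 0 -5 0;-7 11 1 0 0 -10 0;-9 18 1 0 0 -15 0;-10 25 1 0 0 -20 0;-11 30 1 0 0 -24 0;-11 34 1 0 0 -27 0;-11 38 1 0 0 -30 0;-11 41 1 0 0 -32 0;-11 43 1 0 0 -33 0
```

Emit:
arm_command(targets="-4 4 0 0 0 -5 0;-7 11 0 0 0 -10 0;-9 18 0 0 0 -15 0;-10 25 0 0 0 -20 0;-11 30 0 0 0 -24 0;-11 34 0 0 0 -27 0;-11 38 0 0 0 -30 0;-11 40 0 0 0 -32 0;-11 42 0 0 0 -33 0")

```text
time: 47.97
tool_pos: [0.5055, -0.4019, 0.1215]
tcp_rot: [-2.297, -2.138, 0.003]
wrist_force: [-2.9, 3.8, 2.0]
width: -0.0
```

```bash
python3 -c "
from arc import *
s=bot.read_state();print(s['tool_pos'],s['wrist_force'])
p=s['tool_pos'][:2]-np.array([.5495,-.3345]);print(np.degrees(np.arctan2(p[1],p[0])),np.linalg.norm(p))
rows((.5495,-.3345),.08,.120,[238,239.5,241,242.5,244],-241)"
```

```text
[ 0.50549915 -0.40188501  0.1215429 ] [-2.87960933  3.76800296  1.97814618]
-123.14361002456889 0.08047865644634611
0 2 2 0 0 -1 0;-1 4 2 0 0 -3 0;-2 5 2 0 0 -4 0;-3 7 2 0 0 -6 0;-4 9 2 0 0 -7 0
```

Now creep on until the force shows the stop.

Emit:
arm_command(targets="0 2 0 0 0 -1 0;-1 4 0 0 0 -3 0;-1 5 0 0 0 -3 0;-1 5 0 0 0 -3 0")

```text
time: 48.3
tool_pos: [0.5102, -0.4042, 0.1214]
tcp_rot: [-2.244, -2.196, 0.005]
wrist_force: [-5.6, 1.4, 5.4]
width: -0.002
```

Emit:
arm_command(targets="0 2 0 0 0 -1 0;-1 3 0 0 0 -2 0;-1 3 0 0 0 -2 0")

```text
time: 48.55
tool_pos: [0.5105, -0.4048, 0.1211]
tcp_rot: [-2.2, -2.232, 0.009]
wrist_force: [-12.1, 2.4, 8.7]
width: -0.003
```

Emit:
arm_command(targets="0 2 0 0 0 0 0;0 3 0 0 0 0 0;0 3 0 0 0 0 0")

```text
time: 48.8
tool_pos: [0.5109, -0.4047, 0.121]
tcp_rot: [-2.198, -2.228, 0.014]
wrist_force: [-19.4, 2.9, 12.8]
width: 0.004
```

Run:
```python
from h import *
t,d=snap('top','t28'); im,s=wsnap('w28'); print(s['tool_pos'])
W=world_map('top',d)
for b in [(308,214,322,235),(380,260,395,290),(310,282,345,292)]: print(np.median(W[b[1]:b[3],b[0]:b[2],2]))
cv2.imwrite('pics/t28c.png',cv2.resize(t[185:305,295:510],None,fx=3.7,fy=3.7,interpolation=cv2.INTER_CUBIC))
```

```text
[ 0.5108634  -0.40471983  0.1210644 ]
0.02035178191580056
0.02046478163578358
0.02049414192011423
```

View pics/t28c.png

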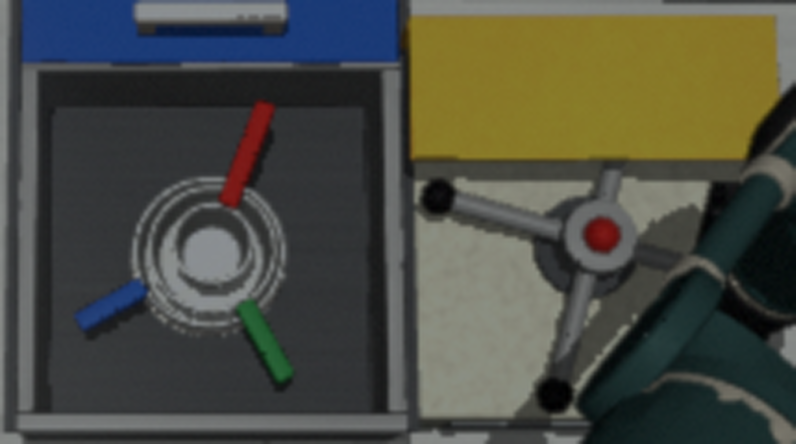

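View pics/w28.png

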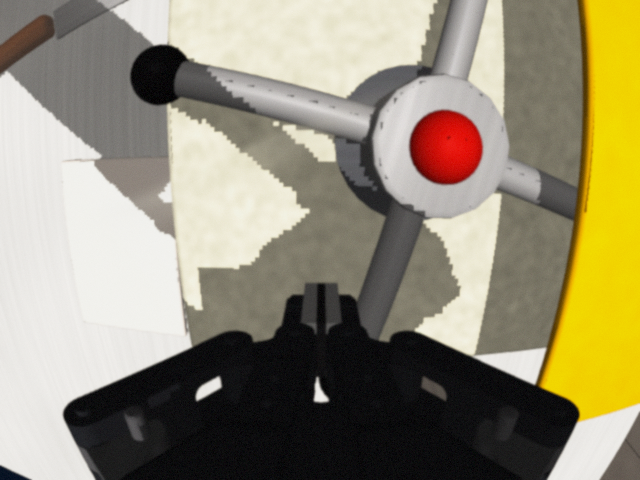

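Emit:
arm_command(targets="-2 -8 0 0 0 0 0;-2 -10 -25 0 0 0 0;-2 -10 -60 0 0 0 0;-2 -10 -100 0 0 0 0;-2 -10 -100 0 0 0 0;-2 -10 -100 0 0 0 0")

```text
time: 49.4
tool_pos: [0.5097, -0.4093, 0.2257]
tcp_rot: [2.201, 2.23, -0.002]
wrist_force: [0.3, 0.1, -0.7]
width: 0.002
```

```bash
python3 go.py .726 -.087 .22 1;  python3 - <<'E'
from h import *
t=cv2.imread('pics/t28.png');hsv=cv2.cvtColor(t,cv2.COLOR_BGR2HSV)
m=cv2.inRange(hsv,(0,0,110),(180,70,255)); k=np.zeros_like(m);k[182:196,325:380]=1;m*=k
print(cv2.minAreaRect(plane('top',np.argwhere(m>0)[:,::-1],.154)[:,:2].astype(np.float32)))
E
```

```text
row: 319 220 5  0.3 0.4 -0.2  rows~9.3  yaw 0.8->1.0 q6new~-0.14
t 49.4 [ 0.5097 -0.4093  0.2257] F [ 0.3  0.1 -0.7] w 0.002
((0.6935644149780273, -0.08508200943470001), (0.009979287162423134, 0.09624703973531723), 0.8805342316627502)
```

Emit:
arm_command(targets="319 220 5 0 0 0 0;319 220 5 0 0 0 0;319 220 5 0 0 0 0;319 220 5 0 0 0 0;319 220 5 0 0 0 0;319 220 5 0 0 0 0;319 220 5 0 0 0 0;319 220 5 0 0 0 0;319 220 5 0 0 0 0;319 220 5 0 0 0 0")

```text
time: 50.23
tool_pos: [0.7249, -0.0788, 0.2127]
tcp_rot: [-2.199, -2.238, -0.001]
wrist_force: [-0.6, -0.1, -0.2]
width: 0.001
```

Emit:
arm_command(targets="0 0 0 0 0 0 0;0 0 0 0 0 0 0")

```text
time: 50.4
tool_pos: [0.7222, -0.0842, 0.213]
tcp_rot: [-2.202, -2.236, 0.006]
wrist_force: [-0.3, 0.1, 0.4]
width: 0.003
```

```bash
python3 go.py .726 -.087 .134 1; python3 -c "
from h import *
wsnap('w29')"
```

```text
row: -3 4 79  -0.3 0.0 -0.1  rows~1.9  yaw 0.9->1.0 q6new~-0.14
t 50.4 [ 0.7222 -0.0842  0.213 ] F [-0.3  0.1  0.4] w 0.003
```

View pics/w29.png

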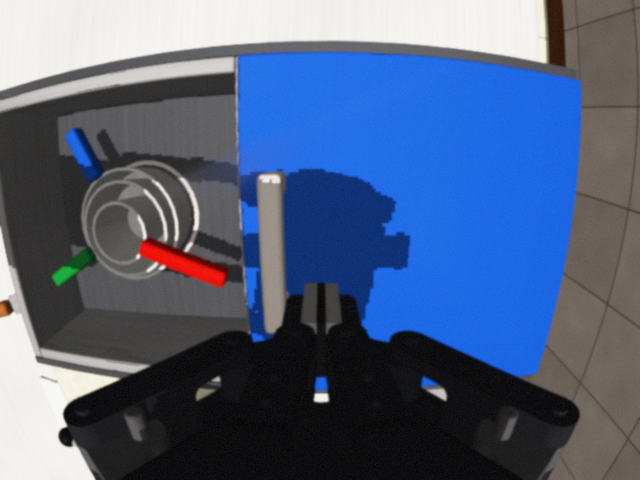

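Emit:
arm_command(targets="0 6 35 0 0 0 0;0 6 65 0 0 0 0;0 6 78 0 0 0 0;0 6 78 0 0 0 0;0 6 78 0 0 0 0")

```text
time: 50.87
tool_pos: [0.7268, -0.086, 0.1356]
tcp_rot: [-2.205, -2.232, 0.006]
wrist_force: [0.5, -0.3, 0.9]
width: 0.001
```

Emit:
arm_command(targets="0 -10 0 0 0 0 0;0 -28 0 0 0 0 0;0 -50 0 0 0 0 0;0 -72 0 0 0 0 0;0 -94 0 0 0 0 0;0 -116 0 0 0 0 0;0 -138 0 0 0 0 0;0 -160 0 0 0 0 0;0 -180 0 0 0 0 0;0 -200 0 0 0 0 0")

```text
time: 51.7
tool_pos: [0.5294, -0.0884, 0.1404]
tcp_rot: [2.203, 2.233, 0.003]
wrist_force: [3.0, -1.5, -0.4]
width: -0.003
```

```bash
python3 go.py .476 -.092 .134 1
```

```text
row: -3 -53 6  0.2 0.1 -0.2  rows~1.3  yaw 0.8->1.0 q6new~-0.21
t 51.7 [ 0.5294 -0.0884  0.1404] F [ 3.  -1.5 -0.4] w -0.003
```

Emit:
arm_command(targets="0 -12 2 0 0 0 0;0 -25 4 0 0 0 0;0 -36 4 0 0 0 0;0 -44 4 0 0 0 0;0 -50 4 0 0 0 0;0 -53 4 0 0 0 0;0 -53 4 0 0 0 0")

```text
time: 52.28
tool_pos: [0.4747, -0.0882, 0.1338]
tcp_rot: [-2.205, -2.235, 0.003]
wrist_force: [0.3, -0.3, 0.0]
width: 0.003
```

Emit:
arm_command(targets="0 -2 0 0 0 0 0;0 -4 0 0 0 0 0;0 -5 0 0 0 0 0;0 -5 0 0 0 0 0")

```text
time: 52.62
tool_pos: [0.4735, -0.0882, 0.1338]
tcp_rot: [2.205, 2.235, 0.004]
wrist_force: [10.4, 0.7, -4.1]
width: 0.0
```

Emit:
arm_command(targets="0 -2 0 0 0 0 0;0 -2 0 0 0 0 0")

```text
time: 52.78
tool_pos: [0.4734, -0.0882, 0.1339]
tcp_rot: [2.203, 2.232, 0.009]
wrist_force: [15.9, 1.4, -8.6]
width: -0.002
```

Emit:
arm_command(targets="0 8 0 0 0 0 0;0 15 -10 0 0 0 0;0 15 -45 0 0 0 0;0 15 -85 0 0 0 0;100 15 -110 0 0 0 0;200 15 -110 0 0 0 0;250 15 -110 0 0 0 0;250 15 -110 0 0 0 0;250 15 -110 0 0 0 0;250 15 -110 0 0 0 0")

```text
time: 53.62
tool_pos: [0.4793, 0.1619, 0.2438]
tcp_rot: [-2.204, -2.234, 0.006]
wrist_force: [0.8, -0.0, -0.3]
width: 0.001
```

Run:
```python
from h import *
t,d=snap('top','t30'); im,_=snap('scene','s30'); s=bot.read_state(); print(s['time'],s['tool_pos'],s['wrist_force'])
hsv=cv2.cvtColor(t,cv2.COLOR_BGR2HSV)
m=cv2.inRange(hsv,(100,120,50),(130,255,255)); m[:, :290]=0;m[:,415:]=0;m[:80]=0;m[310:]=0
print(cv2.minAreaRect(plane('top',np.argwhere(m>0)[:,::-1],.117)[:,:2].astype(np.float32)))
W=world_map('top',d); print('cover z',np.median(W[215:270,315:390,2]), np.percentile(W[215:260,310:395,2],99))
```

```text
53.7167 [0.4794521  0.16552422 0.24412798] [-0.17448371 -0.69639479  0.25579271]
((0.553269624710083, -0.0893465131521225), (0.24657724797725677, 0.2524453401565552), 1.090243935585022)
cover z 0.11747064671467333 0.12344817874781956
```

View pics/t30.png

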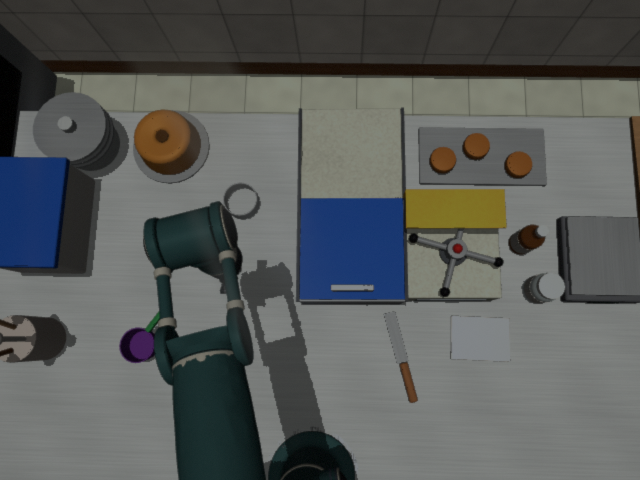

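View pics/s30.png

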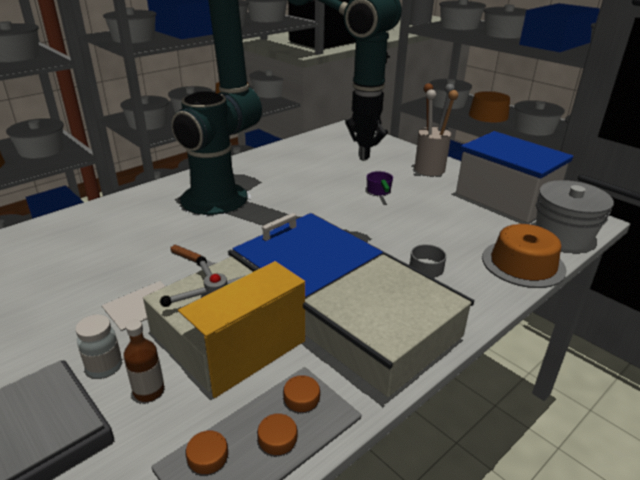

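```bash
python3 -c "
from workcell import bot
print(bot.finish_job())"
```

```text
the job is handed in; nothing more can be done
None
```

I put all the pans that were out away and handed the job in at about 54 s. I slid the cover right back and nested blue, then green, then red upright on the lift plate, with the handles 85° or more apart. No yellow pan was out. I then wound the star handle to its stop in three spoke pushes and slid the cover fully shut.

**What went wrong:** The blue pan was out of place before I set the green one in: it showed about 2 cm off its spot in a picture I did not check in time. The green pan therefore landed on its rim and tipped. I put the green pan back on the bench, recentred the blue one and nested them again. Pressing the blue pan down early on also turned the star handle by about 0.15 rad before the nest was complete.

**Last checks:**
- **Plate:** its depth reading was 20.4 mm, with the force rising and no further movement at the stop.
- **Nest:** seen from above just before closing, it was concentric and in the middle of the plate.
- **Cover:** it travelled 239 mm of its 240 mm and reached its stop, sitting flat at 117 mm.
- **Bystanders:** the ring, scraper, spatula, jar, bottle and purple pan look unmoved.

None of these last checks failed. The nest itself could not be seen once the cover was shut.

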